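# Daily check of the bench scale

## Robot

A 7-joint arm with a two-finger parallel gripper is mounted at the origin on the work surface. World frame = base frame: x ahead of the robot, y to its left, z up, the work surface at z = 0. Lengths are in m, angles in rad, forces in N, time in s.
With the tool pointing down it reaches from about 0.4 to 0.85 m from the base axis. Payload 4.5 kg.
Tool frame: the origin (TCP) lies at the very end of the fingers, on their centre line; the grasp point (between the pads) lies 19 mm behind it; z points along the fingers, y is the line along which they close (so a half turn about z gives the same grasp; the last joint's range is limited). The gripper opens to 88 mm and grips with 3 to 60 N. Pads are 18 mm wide; open, the fingers measure 123 mm over their backs; the gripper's body (75 mm by 187 mm) begins 45 mm behind the grasp point.
Start: joints at [1.274, 0.689, -0.195, 1.565, 0.157, 0.902, -0.215], TCP at [0.203, -0.591, 0.239] pointing down, gripper open.
Joint ranges: [-3.01, 3.01], [-0.46, 2.08], [-1.47, 1.51], [0.13, 2.56], [-1, 4.14], [0.04, 2.09], [-2.66, 2.66]. Speed limits (rad/s): [2.57, 2.57, 3.14, 3.14, 3.14, 3.14, 3.14].

## Interface

Orientations are given as a unit quaternion [x, y, z, w].
In Python, from plant import r gives the robot as it stands. The module is installed in compiled form; this text tells all that it offers.
- The arm moves only by the shell command python3 -m pendant 'ROWS' [FORCE]. ROWS is JSON, one flat list of numbers, 7 for each row, row after row: the opening, from 0 (shut) to 1 (fully open), then the shift along the tool's x, y, z scaled (see below), then the turn, a rotation vector about the tool's x, y, z scaled (see below). A call has 1 to 12 rows; each row is the pose to reach, as a shift and turn from the pose commanded when the call began, along the tool's axes at that moment; what a row does not reach only later rows make up. The controller multiplies each number of a shift by 0.15 m and each number of a turn by pi/2 rad. A row lasts 1/10 s, in which the tool goes at most 50 mm and 8.59 degrees, less where a joint would pass 70% of its speed; a pose out of reach is approached as far as the arm can. A call with a number of a shift or a turn outside -1 to 1 is refused whole. A call with a gripper value outside its range is refused whole. The fingers move at their own pace and stop on an object; FORCE is the grip in N (left out, the last holds). Time passes only in rows, so rows that repeat a pose let the fingers close. It gives the time, the measured TCP pose, the force, the opening and the grip force at its end, in the units of the state.
- r.get_state(): the state, without advancing time (a new reading comes with each control period).
- r.snapshot(name): name is "side" or "top"; returns a dict with "img" (400x640x3 uint8, red, green, blue), "mtx" (3x3 intrinsics, pixels), "cam_to_world" (4x4, takes a point from camera to world coordinates). Camera axes: x right, y up, looking along -z (the intrinsics and any distortion apply to the point x, -y, -z); pixel columns grow to the right and rows downward; lengths in m; the calibration is good to about 2 mm. A picture is of the moment at which its call begins. There is no depth.
- r.finish_job(): hands the job in; it is judged then, once.
The state is a dict: "clock": time; "q": joint angles; "qd": joint speeds; "joint_torque": joint torques, N m; "tool_pos": TCP position; "eef_rot": TCP orientation; "contact_force": force on the tool from outside, world axes, zero at the start; "moment": the same for the moment, N m; "opening": opening from 0.0 (shut) to 1.0 (fully open); "finger_force": force on a finger pad.
Only numpy, scipy, OpenCV 4.12 (cv2) and the standard library are available. Lean on these libraries where they do the work, as an engineer would, in place of code of your own. Each camera call takes 0.05 s, during which the arm holds its last target. There are 200 camera calls.

## Task

Do the daily check of the bench scale: lift the empty cup off the pan and stack it, fully down, in the other cup on the bench, press the zero key while the pan is empty, then take the largest check weight out of its sloping stand and set it down gently, upright and in the middle of the pan, and leave it there for the reading. Do not push the pan down hard, and leave the stack of cups standing on the bench and everything else where it is.

Things in the scene. Friction and masses are not known exactly. Their poses are not given: they have to be found in the camera images.
- scale: White bench scale, fixed: housing 180 mm wide, 255 mm deep, its top 62 mm high (x from -0.165 to 0.090, y from -0.09 to 0.09). Origin: on the bench under the pan centre. Its -x side is the front, towards the robot: a keypad panel that slopes down to the front, with display, four flat keys and the zero key. It carries the round pan.
- pan_centre (a point): Middle of the upper face of the round steel pan (150 mm diameter, flat, 5 mm thick, two fine engraved rings of 54 and 98 mm diameter about its middle). It lies 82 mm above the bench when the pan is empty and goes down with the pan.
- pan (a joint): Downward travel of the sprung pan in metres: 0 when empty, about 0.0005 under an empty cup, about 0.005 under the 500 g weight (spring 900 N/m, lightly damped, settles in under a second); its overload stop is at 0.014 and the pan must not be driven down beyond 0.0125.
- zero_key_top (a point): Middle of the cap of the zero key, the one large round key (24 mm diameter, in a 40 mm bezel) at the right-hand end of the keypad panel seen from the robot (scale frame x -0.133, y -0.055, 57 mm above the bench). The point's z axis points out of the key, leaning 0.31 rad to the front of the scale. The point goes down with the key.
- zero_key (a joint): Travel of the sprung zero key in metres, along its own axis: 0 released, 0.006 fully down (1.5 N to start, 5 N fully down); it counts as pressed beyond 0.003.
- cup_a: White plastic stacking cup standing off-centre on the scale pan, open side up, 80 mm high, about 60 g. Origin: centre of its underside, z up its axis. Lower part: a cone, 36 mm diameter at the foot, 53 mm at 54 mm height. Above it a straight collar, 66 mm outer diameter, from 54 to 80 mm height, wall 3 mm, with a flat shoulder beneath.
- cup_b: The other cup, exactly like cup_a, standing on the bench at one side of the scale. When cup_a is stacked in it, the shoulder of cup_a rests on its rim, so cup_a's origin is 26 mm above cup_b's and only the collar of cup_a shows; sideways play is about 1.5 mm.
- stand: Dark wooden weight stand, fixed, 190 mm long (y), 85 deep, 70 high, at the other side of the scale from cup_b. Origin: on the bench under its middle. Its top slopes 30 degrees down to its -x side (the robot's) and has three bores in a row, 25 mm deep, square to the slope, in which the weights stand, leaning 30 degrees to the stand's -x. The largest is at the +y end (stand y 0.058; bore 45 mm).
- weight_500: The largest check weight, 500 g, polished steel: a cylinder of 42 mm diameter and 40 mm height, a neck of 20 mm diameter, and a round knob of 30 mm diameter from 53 to 68 mm height (straight-sided from 53 to 66). Origin: centre of its underside, z along its axis to the knob. At the start it leans 30 degrees from vertical and comes out along its own axis.
- weight_200: The middle weight in the stand, same shape, 50 mm high, 31 mm diameter; 78 mm from the largest one. Stays in its bore.
- weight_100: The smallest weight in the stand, same shape, 40 mm high, 25 mm diameter. Stays in its bore.
- caliper: Digital caliper lying on the bench right of the scale's rear, 230 mm long, 14 mm high, to be left alone.
- workpiece: Drilled aluminium block, 60 x 95 x 28 mm, at the right behind, to be left alone.
- ring_gauge: Dark steel ring gauge, 84 mm outside diameter, 24 mm high, at the left behind, to be left alone.
- jar: Parts jar with black cap, 60 mm diameter, 85 mm high, left of the scale's rear, to be left alone.
Things that resemble listed ones, but are neither listed nor needed, are in the scene too. What is shaped like the cup_a but purple is not meant.

How it is judged:
By the outcome, as a careful person would: the job done as asked, in the order asked, and still so for the second after the job is handed in, with the robot touching nothing.
It also fails if it takes over 58 s, if anything falls off the work surface, if the arm or the gripper's body presses on something with over 40 N, if the wrist force passes 120 N, or if a joint passes its speed limit or range.

## Working session

There is one attempt and no reset: what is moved stays moved. The work goes in short steps, Python scripts to look and compute and a shell command to move; the robot and the scene stay as the last step left them, time stands still between calls to the robot, and variables do not carry over. Pictures are saved under pics/ and viewed, at most 10 in all, crops included, and the job is handed in when it is done.

```bash
mkdir -p pics; python3 - <<'E'
from plant import r
import cv2,pickle
for n in("top","side"):
    s=r.snapshot(n); pickle.dump(s,open(n+".pkl","wb")); cv2.imwrite(f"pics/{n}0.png",s["img"][:,:,::-1]); print(n,s["mtx"],s["cam_to_world"],[k for k in s])
print(r.get_state())
E
```

```text
top [[434.70146565   0.         317.36350486]
 [  0.         434.70146565 204.4499908 ]
 [  0.           0.           1.        ]] [[-0.00916223  0.99021291 -0.13926395  0.41004312]
 [-0.99994971 -0.00850492  0.00531427 -0.01634903]
 [ 0.00407783  0.13930564  0.99024104  1.32519593]
 [ 0.          0.          0.          1.        ]] ['img', 'mtx', 'cam_to_world']
side [[397.36140577   0.         311.28106892]
 [  0.         397.36140577 197.6197776 ]
 [  0.           0.           1.        ]] [[-9.96541498e-01  5.45382778e-02 -6.26946553e-02  5.16359900e-01]
 [-8.30941972e-02 -6.48307562e-01  7.56830668e-01  8.25785628e-01]
 [ 6.30822063e-04  7.59422729e-01  6.50597203e-01  7.94949709e-01]
 [ 0.00000000e+00  0.00000000e+00  0.00000000e+00  1.00000000e+00]] ['img', 'mtx', 'cam_to_world']
{'clock': 0.1, 'q': array([ 1.27379083,  0.68987823, -0.19451506,  1.56620808,  0.15731724,
        0.90251533, -0.21511437]), 'qd': array([-0.0008314 , -0.00242241,  0.00015555, -0.00152795, -0.00169094,
       -0.0008701 , -0.00013963]), 'joint_torque': array([-2.79386448e-03, -5.28490627e+01, -1.27157271e+00, -1.53836489e+01,
       -5.26022294e-02,  1.94949273e-03,  5.66447386e-05]), 'tool_pos': array([ 0.2027747 , -0.59060563,  0.23801228]), 'eef_rot': array([ 9.86346463e-01,  1.64681513e-01, -2.00620022e-04, -7.83198746e-04]), 'contact_force': array([ 0.28494533,  0.40483135, -0.54051591]), 'moment': array([0.01194775, 0.01547937, 0.00352004]), 'finger_force': 0.0, 'opening': 1.0013147587885158}
```

View pics/top0.png

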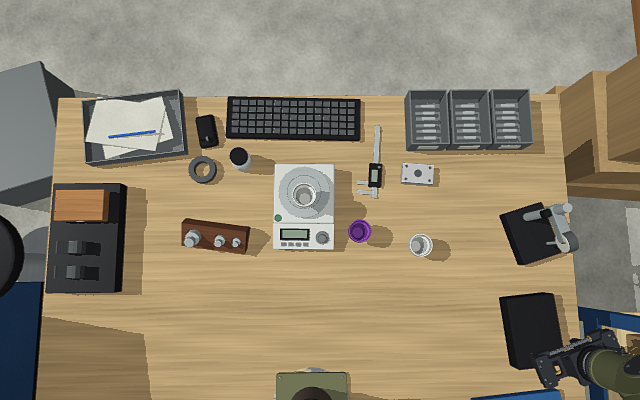

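View pics/side0.png

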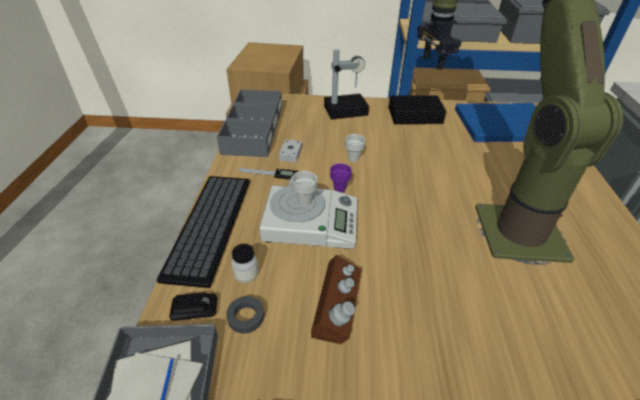

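The candidates for the cups in the top view are white at (304,195) on the pan, white at (420,245) on the bench, and purple at (360,231), which is excluded. The stand is at (215,237), and its largest weight is at the left (+y) end at (192,238). I'll confirm these in enlarged crops.

```bash
cat > h.py <<'E'
import numpy as np,cv2,pickle
from scipy.spatial.transform import Rotation as R
def load(n): return pickle.load(open(n+".pkl","rb"))
def ray(s,u,v):
    K=s["mtx"];T=s["cam_to_world"]
    d=T[:3,:3]@np.array([(u-K[0,2])/K[0,0],-(v-K[1,2])/K[1,1],-1]); return T[:3,3],d
def onz(s,u,v,z):
    o,d=ray(s,u,v); return o+d*(z-o[2])/d[2]
def proj(s,p):
    T=s["cam_to_world"];K=s["mtx"];c=T[:3,:3].T@(np.array(p)-T[:3,3])
    return np.array([K[0,0]*c[0]/-c[2]+K[0,2],K[1,1]*-c[1]/-c[2]+K[1,2]])
def tri(s1,p1,s2,p2):
    o1,d1=ray(s1,*p1);o2,d2=ray(s2,*p2)
    t=np.linalg.lstsq(np.c_[d1,-d2],o2-o1,rcond=None)[0]
    a=o1+t[0]*d1;b=o2+t[1]*d2; return (a+b)/2,np.linalg.norm(a-b)
E
python3 - <<'E'
from h import *
t=load("top");s=load("side")
for n,p,z in(("cupa",(304,195),.16),("cupb",(420,245),.08),("pan",(305,193),.082),("w",(192,238),.1),("zero",(322,238),.057)): print(n,onz(t,*p,z))
A=t["img"][150:270,170:450,::-1]; B=s["img"][130:345,225:375,::-1]
cv2.imwrite("pics/t1.png",cv2.resize(A,None,fx=2.85,fy=2.85,interpolation=cv2.INTER_CUBIC))
cv2.imwrite("pics/s1.png",cv2.resize(B,None,fx=2.75,fy=2.75,interpolation=cv2.INTER_CUBIC))
E
```

```text
cupa [0.60013031 0.01343896 0.16      ]
cupb [ 0.46561592 -0.31528491  0.08      ]
pan [0.61870235 0.01250634 0.082     ]
w [0.49009802 0.33050833 0.1       ]
zero [ 0.48953703 -0.0357635   0.057     ]
```

View pics/t1.png

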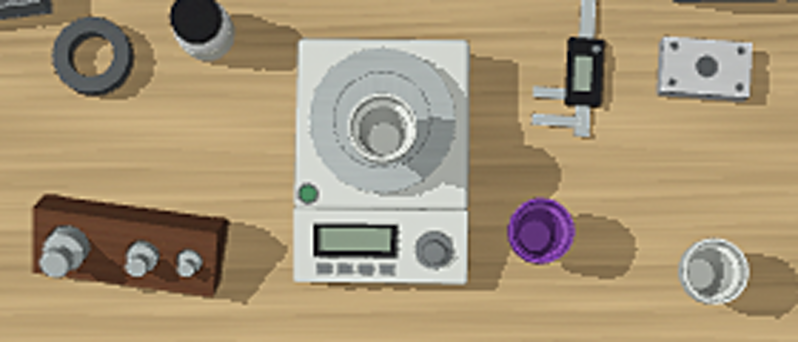

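View pics/s1.png

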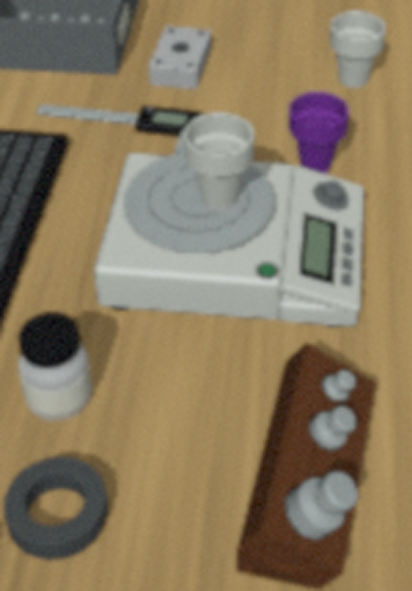

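The crops confirm it. cup_a, white on the pan, is at top (304,195). cup_b, white on the bench, is at (420,245). The purple one at (360,231) is the decoy. The zero key is at (322,238). The weight 500's knob is at top (189,242) / side (348,308), at the +y end of the stand. Next I measure.

```bash
cat > m.py <<'E'
from h import *
from scipy.optimize import least_squares
def cup(s,roi,z,thr,r0=.033,maxsat=40):
    x0,y0,x1,y1=roi; im=cv2.resize(s["img"][y0:y1,x0:x1],None,fx=4,fy=4,interpolation=cv2.INTER_CUBIC)
    hsv=cv2.cvtColor(im,cv2.COLOR_RGB2HSV); m=((hsv[...,2]>thr)&(hsv[...,1]<maxsat)).astype(np.uint8)
    cs=cv2.findContours(m,cv2.RETR_EXTERNAL,cv2.CHAIN_APPROX_NONE)[0]; c=cv2.convexHull(max(cs,key=cv2.contourArea))[:,0]
    c=max(cs,key=cv2.contourArea)[:,0]
    P=np.array([onz(s,(u+.5)/4-.5+x0,(v+.5)/4-.5+y0,z)[:2] for u,v in c])
    cam=s["cam_to_world"][:2,3]; c0=(P.min(0)+P.max(0))/2
    for _ in range(4):
        d=c0-cam; d/=np.linalg.norm(d); Q=P[(P-c0)@d>0]
        f=least_squares(lambda p:np.hypot(*(Q-p[:2]).T)-p[2],[*c0,r0],loss="soft_l1",f_scale=.001).x
        g=least_squares(lambda p:np.hypot(*(Q-p[:2]).T)-r0,c0,loss="soft_l1",f_scale=.001).x; c0=g
    return g,f
E
python3 - <<'E'
from m import *
np.set_printoptions(precision=4,suppress=True)
t=load("top");s=load("side")
for thr in (150,170):
    print("b top",thr,*cup(t,(404,228,440,262),.08,thr)); print("b side",thr,*cup(s,(335,125,375,165),.08,thr))
for thr in(190,200,215):
    print("a top",thr,*cup(t,(286,175,322,215),.1615,thr))
    print("a side",thr,*cup(s,(288,165,322,188),.1615,thr))
print("knob",tri(t,(188.6,241.9),s,(348.3,308.5)))
print(t["img"][195,280:330].mean(1).astype(int), t["img"][176:216,304].mean(1).astype(int))
# dark-red stand mask, corners
for n,q,roi in(("top",t,(175,210,260,260)),("side",s,(305,250,370,345))):
    im=q["img"].astype(int); m=((im[...,0]-im[...,2]>25)&(im[...,0]<135)).astype(np.uint8); k=np.zeros_like(m); x0,y0,x1,y1=roi; k[y0:y1,x0:x1]=m[y0:y1,x0:x1]
    k=cv2.morphologyEx(k,cv2.MORPH_OPEN,np.ones((3,3)));c=max(cv2.findContours(k,0,1)[0],key=cv2.contourArea);print(n,cv2.minAreaRect(c),cv2.approxPolyDP(cv2.convexHull(c),2,True)[:,0].tolist())
# scale: green dot, pan
E
```

```text
b top 150 [ 0.4665 -0.3168] [ 0.4666 -0.3176  0.0324]
b side 150 [ 0.4651 -0.3167] [ 0.4649 -0.3209  0.0298]
b top 170 [ 0.4665 -0.3168] [ 0.4667 -0.3177  0.0323]
b side 170 [ 0.4707 -0.2819] [ 0.466  -0.3     0.0191]
a top 190 [0.6005 0.0154] [0.6031 0.0162 0.0309]
a side 190 [0.5992 0.0499] [0.5999 0.0408 0.0244]
a top 200 [0.5926 0.0157] [ 0.6072 -0.0013  0.0125]Traceback (most recent call last):
  File "<stdin>", line 8, in <module>
  File "m.py", line 6, in cup
    cs=cv2.findContours(m,cv2.RETR_EXTERNAL,cv2.CHAIN_APPROX_NONE)[0]; c=cv2.convexHull(max(cs,key=cv2.contourArea))[:,0]
                                                                                        ~~~^^^^^^^^^^^^^^^^^^^^^^^^
ValueError: max() iterable argument is empty
```

```bash
python3 - <<'E'
from m import *
np.set_printoptions(precision=4,suppress=True)
t=load("top");s=load("side")
f=lambda u,v:(u/2.75+225,v/2.75+130); g=lambda u,v:(u/2.85+170,v/2.85+150)
print("a side", onz(s,*f(219,135),.1615),"a top",onz(t,*g(382,129),.1615))
print("knob",tri(t,(188.6,241.9),s,(348.3,308.5)))
for n,q,roi in(("top",t,(175,210,260,260)),("side",s,(305,250,370,345))):
    im=q["img"].astype(int); m=((im[...,0]-im[...,2]>25)&(im[...,0]<135)).astype(np.uint8); k=np.zeros_like(m); x0,y0,x1,y1=roi; k[y0:y1,x0:x1]=m[y0:y1,x0:x1]
    k=cv2.morphologyEx(k,cv2.MORPH_OPEN,np.ones((3,3)));c=max(cv2.findContours(k,0,1)[0],key=cv2.contourArea);print(n,cv2.approxPolyDP(cv2.convexHull(c),2,True)[:,0].tolist())
print("pan",onz(t,*g(382,121),.0815)); 
for n,a in(("top",g(435,249)),("side",f(331,195))): print("key",n,onz(load(n),*a,.057))
for a in((299,40),(467,40)): print("housing rear",onz(t,*g(*a),.062))
# pan by grey mask
im=t["img"].astype(int)[165:225,272:338]; v=im.mean(2); print(v[28,::2].astype(int)); print(v[::2,15].astype(int))
E
```

```text
a side [0.6007 0.0168 0.1615] a top [0.5992 0.0133 0.1615]
knob (array([0.4796, 0.3445, 0.0838]), np.float64(0.0011993396131026782))
top [[183, 220], [189, 218], [247, 226], [245, 253], [194, 247], [182, 239]]
side [[335, 255], [342, 255], [361, 267], [352, 331], [349, 338], [341, 344], [311, 337], [311, 327], [327, 265]]
pan [0.6204 0.0153 0.0815]
key top [ 0.4914 -0.0376  0.057 ]
key side [ 0.4903 -0.0265  0.057 ]
housing rear [0.7101 0.1019 0.062 ]
housing rear [ 0.7086 -0.0733  0.062 ]
[150 223 212 224 178 180 180 179 177 176 212 167 108 123 125 112 162 144
 121 121 150 237 126 128 113 134 131 130 130 167 166 123 116]
[215 211 211 214 182 177 177 177 180 180 175 156 155 152 129 180 181 178
 182 180 182 183 180 205 214 212 212 212 211 170]
```

```bash
python3 -m pendant '[1,1,-0.77,0,0,0,0.2107, 1,1,-0.77,0,0,0,0.2107, 1,1,-0.77,0,0,0,0.2107, 1,1,-0.77,0,0,0,0.2107, 1,1,-0.77,0,0,0,0.2107, 1,1,-0.77,0,0,0,0.2107]'
python3 -m pendant '[1,0.65,-0.99,0,0,0,0, 1,0.65,-0.99,0,0,0,0, 1,0.65,-0.99,0,0,0,0, 1,0.65,-0.99,0,0,0,0, 1,0.65,-0.99,0,0,0,0, 1,0.65,-0.99,0,0,0,0]'
python3 -c "
from plant import r;print(r.get_state()['q'])"
```

```text
clock: 0.7
tool_pos: [0.3079, -0.4325, 0.2387]
eef_rot: [1.0, 0.001, -0.0, -0.0]
contact_force: [0.1, -0.1, -0.6]
opening: 1.001
finger_force: 0.0
clock: 1.3
tool_pos: [0.4043, -0.2863, 0.2386]
eef_rot: [1.0, -0.001, -0.0, 0.001]
contact_force: [-0.1, -0.0, 0.5]
opening: 0.997
finger_force: 0.0
[ 0.5630484   0.52015938 -0.06303148  1.95303295  0.05255102  0.66990181
 -1.1053672 ]
```

```bash
python3 -m pendant '[1,0.652,-1,0,0,0,0, 1,0.652,-1,0,0,0,0, 1,0.652,-1,0,0,0,0, 1,0.652,-1,0,0,0,0, 1,0.652,-1,0,0,0,0]'
python3 -m pendant '[1,0.652,-1,0,0,0,0, 1,0.652,-1,0,0,0,0, 1,0.652,-1,0,0,0,0, 1,0.652,-1,0,0,0,0, 1,0.652,-1,0,0,0,0, 1,0.652,-1,0,0,0,0]'
python3 - <<'E'
from plant import r
import cv2,pickle
for n in("top","side"):
    s=r.snapshot(n); cv2.imwrite(f"pics/{n}2.png",s["img"][:,:,::-1])
s=cv2.imread("pics/side2.png")[100:250,220:400]; cv2.imwrite("pics/c2.png",cv2.resize(s,None,fx=3,fy=3,interpolation=2))
E
```

```text
clock: 1.8
tool_pos: [0.5051, -0.1327, 0.2386]
eef_rot: [1.0, 0.002, 0.001, -0.001]
contact_force: [0.1, 0.1, 0.2]
opening: 0.999
finger_force: 0.0
clock: 2.4
tool_pos: [0.6003, 0.0116, 0.2383]
eef_rot: [1.0, -0.002, -0.001, 0.001]
contact_force: [-0.6, -0.8, -0.3]
opening: 0.999
finger_force: 0.0
```

View pics/c2.png

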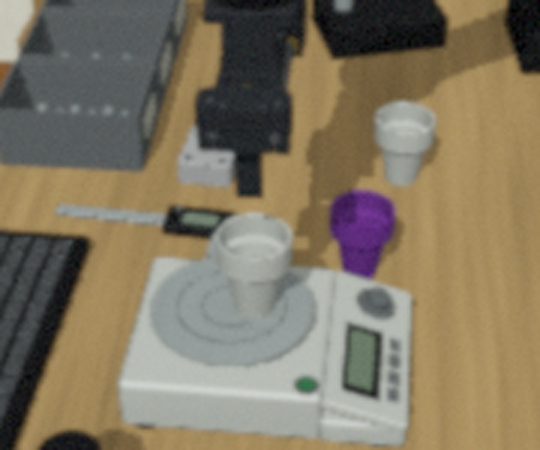

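The gripper hangs above the cup, fingers at crop (250,170) and cup rim at (255,240). Now descend, grip and lift.

```bash
python3 -m pendant '[1,0,-0.02,0.3,0,0,0, 1,0,-0.02,0.5,0,0,0, 1,0,-0.02,0.66,0,0,0, 1,0,-0.02,0.66,0,0,0, 1,0,-0.02,0.66,0,0,0]'
python3 -m pendant '[0.5,0,0,0,0,0,0, 0.5,0,0,0,0,0,0, 0.5,0,0,0,0,0,0, 0.5,0,0,0,0,0,0, 0.5,0,0,0,0,0,0, 0.5,0,0,0,0,0,0]' 10
```

```text
clock: 3.0
tool_pos: [0.6004, 0.0162, 0.1402]
eef_rot: [1.0, -0.001, -0.0, 0.001]
contact_force: [0.5, 0.9, 0.2]
opening: 1.005
finger_force: 0.0
clock: 3.6
tool_pos: [0.6009, 0.0181, 0.14]
eef_rot: [1.0, -0.0, 0.0, 0.0]
contact_force: [0.3, -0.7, 0.2]
opening: 0.739
finger_force: 9.9
```

```bash
python3 -m pendant '[0.5,0,0,-0.1,0,0,0, 0.5,0,0,-0.35,0,0,0, 0.5,0,0,-0.6,0,0,0, 0.5,-0.1,0.2,-0.66,0,0,0, 0.5,-0.25,0.5,-0.66,0,0,0, 0.5,-0.4,0.8,-0.66,0,0,0, 0.5,-0.45,1,-0.66,0,0,0, 0.5,-0.45,1,-0.66,0,0,0]'
python3 -m pendant '[0.5,-0.2,0.3,0,0,0,0, 0.5,-0.3,0.6,0,0,0,0, 0.5,-0.4,0.9,0,0,0,0, 0.5,-0.45,1,0,0,0,0, 0.5,-0.45,1,0,0,0,0]'
python3 - <<'E'
from plant import r
import cv2,pickle
for n in("top","side"):
    s=r.snapshot(n); pickle.dump(s,open(n+"3.pkl","wb"));cv2.imwrite(f"pics/{n}3.png",s["img"][:,:,::-1])
a=cv2.imread("pics/side3.png")[110:260,220:400];b=cv2.imread("pics/top3.png")[150:270,265:465]
cv2.imwrite("pics/c3.png",cv2.vconcat([cv2.resize(a,(360*2-160,280),interpolation=2)*1,cv2.resize(b,(560,310),interpolation=2)]))
print(r.get_state()["tool_pos"],r.get_state()["opening"])
E
```

```text
clock: 4.4
tool_pos: [0.5305, -0.138, 0.2387]
eef_rot: [1.0, -0.005, -0.001, 0.002]
contact_force: [0.3, -1.1, -0.3]
opening: 0.737
finger_force: 9.9
clock: 4.9
tool_pos: [0.464, -0.2843, 0.2385]
eef_rot: [1.0, -0.003, -0.001, 0.0]
contact_force: [-0.4, 0.1, -1.0]
opening: 0.735
finger_force: 9.9
[ 0.4663834  -0.27988559  0.23853555] 0.7393367044490063
```

View pics/c3.png

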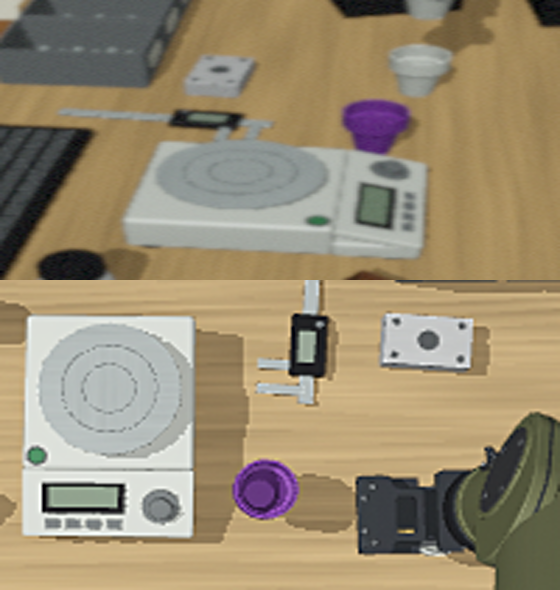

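```bash
python3 -m pendant '[0.5,0,0.246,0,0,0,0, 0.5,0,0.246,0.25,0,0,0, 0.5,0,0.246,0.5,0,0,0, 0.5,0,0.246,0.7,0,0,0, 0.5,0,0.246,0.72,0,0,0, 0.5,0,0.246,0.72,0,0,0]'
python3 - <<'E'
from m import *
from plant import r
np.set_printoptions(precision=4,suppress=True)
print(r.get_state()["tool_pos"],r.get_state()["contact_force"])
for n,roi in(("top3",(272,155,337,235)),("side3",(255,170,370,265))):
    s=load(n);x0,y0,x1,y1=roi
    im=cv2.resize(s["img"][y0:y1,x0:x1],None,fx=4,fy=4,interpolation=cv2.INTER_CUBIC);v=im.mean(2);hs=cv2.cvtColor(im,cv2.COLOR_RGB2HSV)
    for lo,hi in((120,196),(140,196),(130,190)):
        m=((v>lo)&(v<hi)&(hs[...,1]<45)).astype(np.uint8);m=cv2.morphologyEx(m,cv2.MORPH_OPEN,np.ones((9,9)))
        c=sorted(cv2.findContours(m,0,1)[0],key=cv2.contourArea)[::-1][:3]
        for k in c:
            if cv2.contourArea(k)<200: continue
            h=cv2.convexHull(k)
            (u,w),ax,_=cv2.fitEllipse(h); p=((u+.5)/4-.5+x0,(w+.5)/4-.5+y0)
            P=np.array([onz(s,(a+.5)/4-.5+x0,(b+.5)/4-.5+y0,.082)[:2] for a,b in h[:,0]])
            (cx,cy),rad=cv2.minEnclosingCircle(P.astype(np.float32))
            print(n,lo,hi,np.array(p),"onpan",onz(s,*p,.082)[:2],"enc",cx,cy,rad,"onkey",onz(s,*p,.057)[:2],np.array(ax)/4)
E
```

```text
clock: 5.6
tool_pos: [0.4667, -0.3165, 0.1306]
eef_rot: [1.0, 0.002, -0.0, -0.001]
contact_force: [-1.0, -0.2, -0.6]
opening: 0.74
finger_force: 9.9
[ 0.4667 -0.3165  0.1306] [-0.9724 -0.249  -0.6083]
top3 120 196 [306.7316 192.7995] onpan [0.6192 0.0075] enc 0.61915123462677 0.006990931928157806 0.08568799495697021 onkey [0.6235 0.008 ] [52.1867 58.3154]
top3 120 196 [293.8412 232.2112] onpan [0.5052 0.045 ] enc 0.5062145590782166 0.04393335431814194 0.035125236958265305 onkey [0.5072 0.0463] [ 7.3951 28.0622]
top3 140 196 [306.5939 192.8062] onpan [0.6192 0.0079] enc 0.6191574335098267 0.007713049650192261 0.0850304663181305 onkey [0.6234 0.0084] [52.2245 57.9695]
top3 140 196 [293.2743 232.2146] onpan [0.5052 0.0466] enc 0.5054736733436584 0.04351950064301491 0.03437616303563118 onkey [0.5072 0.0479] [ 5.2628 41.0867]
top3 130 190 [309.1227 191.2181] onpan [0.6238 0.0005] enc 0.6195158362388611 0.006983235478401184 0.08487952500581741 onkey [0.6281 0.0009] [45.9671 58.2118]
top3 130 190 [293.1534 232.1817] onpan [0.5053 0.047 ] enc 0.5054768323898315 0.04387731850147247 0.03472767
[... 644 characters left out ...]
963 onkey [0.5853 0.0554] [ 74.6978 111.8832]
side3 140 196 [262.7899 171.4852] onpan [ 0.7394 -0.111 ] enc 0.7367501258850098 -0.11181831359863281 0.02946549467742443 onkey [ 0.7472 -0.1438] [ 3.8647 23.2806]
side3 140 196 [301.4069 178.2563] onpan [ 0.6211 -0.0879] enc 0.621147096157074 -0.08659670501947403 0.023597808554768562 onkey [ 0.6247 -0.1199] [ 9.2321 11.0924]
side3 130 190 [309.7609 219.2596] onpan [0.5818 0.0827] enc 0.5784424543380737 0.048247743397951126 0.16551093757152557 onkey [0.5841 0.0566] [ 92.2103 104.197 ]
side3 130 190 [263.6687 171.6641] onpan [ 0.7366 -0.1103] enc 0.7358192205429077 -0.11066402494907379 0.030637165531516075 onkey [ 0.7443 -0.1432] [ 4.1109 26.3705]
```

```bash
python3 -m pendant '[0.5,0,0,0.1,0,0,0, 0.5,0,0,0.2,0,0,0, 0.5,0,0,0.26,0,0,0, 0.5,0,0,0.29,0,0,0, 0.5,0,0,0.315,0,0,0, 0.5,0,0,0.315,0,0,0]'
python3 - <<'E'
from m import *
np.set_printoptions(precision=4,suppress=True)
# engraved rings: dark thin lines on pan; find points radially about a guess, in world
for n in("top3","side3"):
    s=load(n); g=s["img"].mean(2).astype(np.float32)
    c=np.array([.6195,.0140])
    for it in range(6):
        pts={}
        for R0 in(.027,.049):
            L=[]
            for a in np.radians(np.arange(0,360,4)):
                rr=R0+np.arange(-.008,.0081,.0005)
                uv=np.array([proj(s,[*(c+q*np.array([np.cos(a),np.sin(a)])),.082]) for q in rr]).astype(np.float32)
                pr=cv2.remap(g,uv[:,:1],uv[:,1:],cv2.INTER_CUBIC)[:,0]
                dk=np.clip(np.median(pr)-pr-3,0,30)
                if dk.max()>5 and pr.std()<25:
                    q=rr[dk.argmax()]; L.append(c+q*np.array([np.cos(a),np.sin(a)]))
            L=np.array(L); f=least_squares(lambda p:np.hypot(*(L-p[:2]).T)-p[2],[*c,R0],loss="soft_l1",f_scale=.0008).x
            pts[R0]=(f,len(L))
        c=(pts[.027][0][:2]+pts[.049][0][:2])/2
    print(n,c,pts)
E
```

```text
clock: 6.2
tool_pos: [0.467, -0.319, 0.0851]
eef_rot: [1.0, 0.0, 0.002, 0.001]
contact_force: [0.0, 1.5, 6.3]
opening: 0.73
finger_force: 10.0
top3 [0.6234 0.0165] {0.027: (array([0.6234, 0.0167, 0.0271]), 85), 0.049: (array([0.6233, 0.0163, 0.0488]), 84)}
side3 [0.6232 0.0147] {0.027: (array([0.6232, 0.0149, 0.0274]), 38), 0.049: (array([0.6233, 0.0144, 0.0494]), 25)}
```

```bash
python3 -m pendant '[1,0,0,0,0,0,0, 1,0,0,0,0,0,0, 1,0,0,0,0,0,0, 1,0,0,0,0,0,0, 1,0,0,-0.3,0,0,0, 1,0,0,-0.6,0,0,0, 1,0,0,-0.9,0,0,0, 1,-0.3,0,-1,0,0,0, 1,-0.9,-0.5,-1,0,0,0, 1,-0.9,-0.8,-1,0,0,0, 1,-0.9,-0.8,-1,0,0,0]'
python3 - <<'E'
from plant import r
import cv2,pickle
for n in("top","side"):
    s=r.snapshot(n); pickle.dump(s,open(n+"4.pkl","wb"));cv2.imwrite(f"pics/{n}4.png",s["img"][:,:,::-1])
a=cv2.imread("pics/side4.png")[110:230,300:400];b=cv2.imread("pics/top4.png")[195:275,340:480]
cv2.imwrite("pics/c4.png",cv2.hconcat([cv2.resize(a,(333,400),interpolation=2),cv2.resize(b,(460,400),interpolation=2)]))
E
```

```text
clock: 7.3
tool_pos: [0.33, -0.1995, 0.2338]
eef_rot: [1.0, -0.001, 0.0, 0.0]
contact_force: [1.2, 0.8, 0.1]
opening: 1.004
finger_force: 0.0
```

View pics/c4.png

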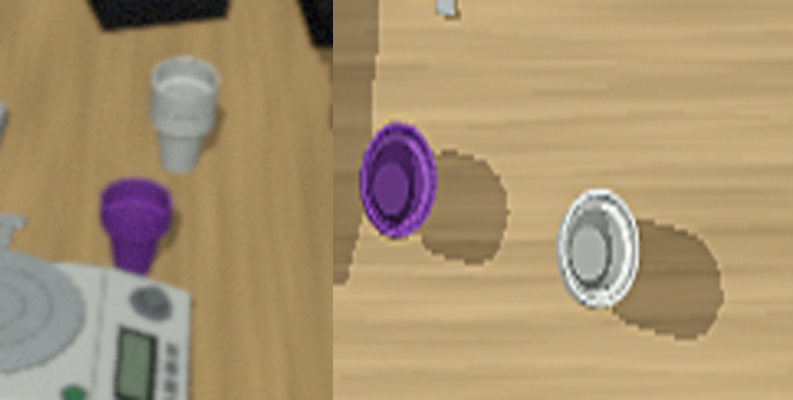

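The stack stands upright: a double collar at crop (185,105), with the rims concentric in the top view. Next I check its height by the fits from the two views, and locate the key.

```bash
python3 - <<'E'
from m import *
np.set_printoptions(precision=4,suppress=True)
t=load("top4");s=load("side4")
for z in(.10,.106,.112,.118):
    print(z,"top",*cup(t,(404,222,440,262),z,160),"side",*cup(s,(335,115,375,165),z,150))
# key: dark disc
for n,(x0,y0,x1,y1) in(("top4",(312,228,333,248)),("side4",(335,190,357,212))):
    q=load(n);im=cv2.resize(q["img"][y0:y1,x0:x1],None,fx=6,fy=6,interpolation=cv2.INTER_CUBIC).mean(2)
    for th in(110,130,150,170):
        m=(im<th).astype(np.uint8);k=max(cv2.findContours(m,0,1)[0],key=cv2.contourArea);(u,w),ax,_=cv2.fitEllipse(cv2.convexHull(k));p=((u+.5)/6-.5+x0,(w+.5)/6-.5+y0)
        print(n,th,np.array(p),np.array(ax)/6,onz(q,*p,.052),onz(q,*p,.057))
for y in(-.02,0,.02): print("pred",[ (lambda c,s_:(np.round([.6233+c*-.133-s_*-.055,.0158+s_*-.133+c*-.055],4)))(np.cos(y),np.sin(y))])
E
```

```text
0.1 top [ 0.4673 -0.3131] [ 0.4674 -0.3134  0.0328] side [ 0.4671 -0.3274] [ 0.4661 -0.3313  0.0298]
0.106 top [ 0.467  -0.3115] [ 0.4671 -0.3119  0.0326] side [ 0.4677 -0.3171] [ 0.4665 -0.3214  0.0295]
0.112 top [ 0.4667 -0.3098] [ 0.4668 -0.3105  0.0325] side [ 0.4682 -0.3068] [ 0.4669 -0.3114  0.0293]
0.118 top [ 0.4663 -0.3081] [ 0.4665 -0.309   0.0323] side [ 0.469  -0.2966] [ 0.4674 -0.3013  0.0291]
top4 110 [322.9524 238.0891] [ 8.9999 10.5965] [ 0.4896 -0.0386  0.052 ] [ 0.4893 -0.0385  0.057 ]
top4 130 [322.0723 237.2349] [12.7751 13.1653] [ 0.4921 -0.0361  0.052 ] [ 0.4918 -0.036   0.057 ]
top4 150 [322.1396 237.265 ] [13.1582 13.7115] [ 0.492  -0.0363  0.052 ] [ 0.4917 -0.0362  0.057 ]
top4 170 [322.1689 237.3459] [13.5952 14.2832] [ 0.4918 -0.0364  0.052 ] [ 0.4914 -0.0363  0.057 ]
side4 110 [345.0473 200.5561] [ 8.0698 11.8146] [ 0.491  -0.0337  0.052 ] [ 0.4912 -0.0279  0.057 ]
side4 130 [345.0563 200.5759] [ 9.3215 12.9994] [ 0.491  -0.0336  0.052 ] [ 0.4912 -0.0279  0.057 ]
side4 150 [345.0455 200.5158] [10.3983 14.0936] [ 0.491  -0.0339  0.052 ] [ 0.4912 -0.0281  0.057 ]
side4 170 [350.1887 198.2841] [21.3917 35.4006] [ 0.4765 -0.0449  0.052 ] [ 0.4768 -0.0391  0.057 ]
pred [array([ 0.4892, -0.0365])]
pred [array([ 0.4903, -0.0392])]
pred [array([ 0.4914, -0.0418])]
```

The two views cross at a rim height of about .109 rather than .106, and the rim sits at y −.311 against −.317 for cup_b. It may not be fully down. I check the rows of the seam and rim edges in the side view.

```bash
python3 - <<'E'
from m import *
np.set_printoptions(precision=2,suppress=True,linewidth=200)
s=load("side4");s0=load("side");x,y=.467,-.3168
for nm,p in(("rim back",(x,y-.033,.106)),("rim front",(x,y+.033,.106)),("seam front",(x,y+.033,.08)),("collar b bottom",(x,y+.033,.054)),("foot",(x,y+.018,0)),("orig rim back",(x,y-.033,.08))): print(nm,proj(s,p))
for q in(s0,s):
    u=int(round(proj(s,(x,y+.033,.08))[0])); print(u); print([(v,int(q["img"][v,u-1:u+2].mean())) for v in range(122,166)])
print("top pred: rim right edge",proj(s:=load("top4"),(x,y-.033,.106)),"left rim",proj(s,(x,y+.033,.106)),"left collar-b bottom",proj(s,(x,y+.033,.054)))
v=245;print([(u,int(s["img"][v,u].mean())) for u in range(400,442)])
a=cv2.resize(load("side4")["img"][118:166,338:374,::-1],None,fx=11,fy=11,interpolation=2);b=cv2.resize(s["img"][228:264,402:440,::-1],(396,375),interpolation=2);b=cv2.copyMakeBorder(b,0,528-375,0,0,0);cv2.imwrite("pics/c5.png",cv2.hconcat([a,b]))
E
```

```text
rim back [354.87 127.29]
rim front [354.87 137.79]
seam front [354.3 144.6]
collar b bottom [353.74 151.23]
foot [352.65 161.91]
orig rim back [354.32 133.98]
354
[(122, 126), (123, 125), (124, 125), (125, 124), (126, 125), (127, 125), (128, 124), (129, 124), (130, 123), (131, 124), (132, 125), (133, 142), (134, 169), (135, 168), (136, 164), (137, 163), (138, 162), (139, 167), (140, 182), (141, 188), (142, 179), (143, 176), (144, 177), (145, 169), (146, 164), (147, 162), (148, 164), (149, 162), (150, 156), (151, 135), (152, 143), (153, 149), (154, 151), (155, 150), (156, 149), (157, 149), (158, 148), (159, 149), (160, 147), (161, 143), (162, 131), (163, 127), (164, 127), (165, 126)]
354
[(122, 126), (123, 126), (124, 125), (125, 126), (126, 138), (127, 161), (128, 160), (129, 155), (130, 156), (131, 156), (132, 165), (133, 186), (134, 188), (135, 175), (136, 167), (137, 166), (138, 165), (139, 165), (140, 160), (141, 157), (142, 157), (143, 156), (144, 151), (145, 147), (146, 158), (147, 162), (148, 162), (149, 163), (150, 157), (151, 137), (152, 143), (153, 150), (154, 151), (155, 150), (156, 150), (157, 150), (158, 150), (159, 148), (160, 148), (161, 145), (162, 134), (163, 126), (164, 126), (165, 125)]
top pred: rim right edge [434.5  243.96] left rim [410.95 244.17] left collar-b bottom [407.08 245.04]
[(400, 155), (401, 155), (402, 154), (403, 154), (404, 154), (405, 153), (406, 153), (407, 153), (408, 166), (409, 207), (410, 192), (411, 147), (412, 147), (413, 172), (414, 168), (415, 168), (416, 168), (417, 168), (418, 168), (419, 168), (420, 168), (421, 170), (422, 172), (423, 125), (424, 105), (425, 177), (426, 170), (427, 164), (428, 170), (429, 244), (430, 236), (431, 157), (432, 225), (433, 119), (434, 106), (435, 111), (436, 112), (437, 113), (438, 112), (439, 113), (440, 113), (441, 113)]
```

View pics/c5.png

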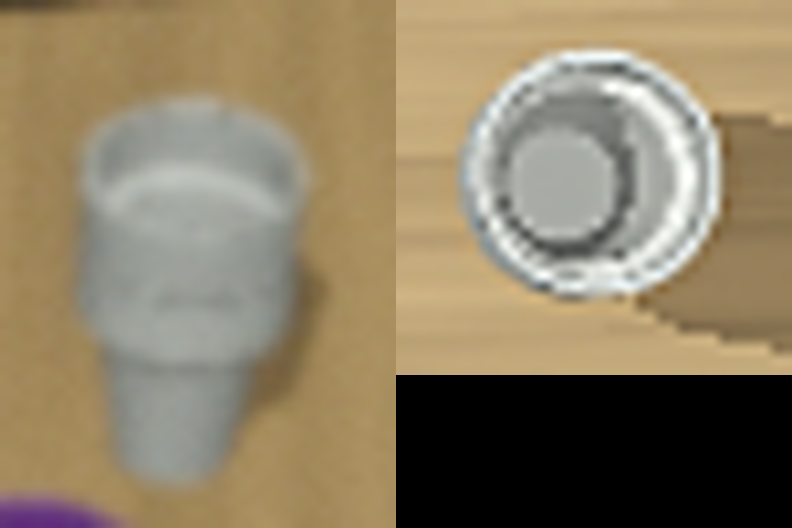

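Cup_a's rim in the top view spans u 409–432, centred at 420.5, where a straight stack should centre at 422.7. That is about 6 mm towards +y, so it leans and its far side is not fully down. I'll level it by pressing the rim gently with both fingertips straddling it.

```bash
python3 -m pendant '[0.57,0.4,0.35,0,0,0,0, 0.57,0.8,0.7,0,0,0,0, 0.57,0.913,0.782,0,0,0,0, 0.57,0.913,0.782,0.1,0,0,0, 0.57,0.913,0.782,0.4,0,0,0, 0.57,0.913,0.782,0.6,0,0,0, 0.57,0.913,0.782,0.7,0,0,0, 0.57,0.913,0.782,0.7,0,0,0]'
python3 -m pendant '[0.57,0,0,0.03,0,0,0, 0.57,0,0,0.06,0,0,0, 0.57,0,0,0.09,0,0,0, 0.57,0,0,0.1,0,0,0, 0.57,0,0,0.1,0,0,0]'
```

```text
clock: 8.2
tool_pos: [0.4671, -0.3171, 0.1261]
eef_rot: [1.0, -0.0, -0.002, -0.001]
contact_force: [0.9, 0.2, 0.5]
opening: 0.57
finger_force: 0.0
clock: 8.7
tool_pos: [0.4685, -0.3176, 0.1136]
eef_rot: [1.0, -0.0, 0.0, 0.0]
contact_force: [0.8, -1.2, 0.2]
opening: 0.57
finger_force: 0.0
```

```bash
python3 -m pendant '[0.57,0,0,0.02,0,0,0, 0.57,0,0,0.03,0,0,0, 0.57,0,0,0.03,0,0,0]'
python3 -m pendant '[0.57,0,0,0.01,0,0,0, 0.57,0,0,0.02,0,0,0, 0.57,0,0,0.02,0,0,0]'
```

```text
clock: 9.0
tool_pos: [0.4689, -0.3186, 0.1095]
eef_rot: [1.0, -0.0, 0.001, 0.001]
contact_force: [-0.2, -1.6, 4.7]
opening: 0.568
finger_force: 2.2
clock: 9.3
tool_pos: [0.4697, -0.3199, 0.1078]
eef_rot: [1.0, -0.001, 0.002, 0.002]
contact_force: [-0.2, -1.8, 12.2]
opening: 0.573
finger_force: 6.2
```

```bash
python3 -m pendant '[0.57,0,0,-0.15,0,0,0, 1,0,0,-0.15,0,0,0, 1,0,-0.015,-0.15,0,0,0, 1,0,-0.015,-0.15,0,0,0, 1,0,-0.015,0,0,0,0, 1,0,-0.015,0.11,0,0,0, 1,0,-0.015,0.13,0,0,0, 1,0,-0.015,0.13,0,0,0]'
python3 -m pendant '[0.5,0,0,0,0,0,0, 0.5,0,0,0,0,0,0, 0.5,0,0,0,0,0,0, 0.5,0,0,0,0,0,0, 0.5,0,0,0,0,0,0]' 6
python3 -m pendant '[0.5,0,0,0.02,0,0,0, 0.5,0,0,0.03,0,0,0, 0.5,0,0,0.03,0,0,0]'
```

```text
clock: 10.1
tool_pos: [0.4678, -0.3149, 0.0856]
eef_rot: [1.0, 0.0, -0.001, -0.001]
contact_force: [-0.9, 0.5, -0.8]
opening: 0.999
finger_force: 0.0
clock: 10.6
tool_pos: [0.4687, -0.3153, 0.0869]
eef_rot: [1.0, 0.0, 0.0, 0.0]
contact_force: [0.4, 0.5, 1.5]
opening: 0.74
finger_force: 5.9
clock: 10.9
tool_pos: [0.4695, -0.316, 0.0829]
eef_rot: [1.0, -0.0, 0.001, 0.001]
contact_force: [-0.7, 0.2, 7.2]
opening: 0.738
finger_force: 5.9
```

```bash
python3 -m pendant '[0.5,0,0.02,0.01,0,0,0, 0.5,0,-0.02,0.01,0,0,0, 0.5,0.02,0,0.01,0,0,0, 0.5,-0.02,0,0.01,0,0,0, 0.5,0,0,0.01,0,0,0, 0.5,0,0,0.01,0,0,0]'
python3 -m pendant '[0.8,0,0,-0.01,0,0,0, 1,0,0,-0.02,0,0,0, 1,0,0,-0.02,0,0,0, 1,0,0,-0.02,0,0,0, 1,0,0,-0.2,0,0,0, 1,0,0,-0.5,0,0,0, 1,0,0,-0.8,0,0,0, 1,-0.5,0,-1,0,0,0, 1,-1,-0.5,-1,0,0,0, 1,-1,-1,-1,0,0,0, 1,-1,-1,-1,0,0,0]'
python3 - <<'E'
from m import *
from plant import r
np.set_printoptions(precision=4,suppress=True)
for n in("top","side"):
    s=r.snapshot(n); pickle.dump(s,open(n+"6.pkl","wb"))
t=load("top6");s=load("side6")
for z in(.10,.106,.112): print(z,"top",*cup(t,(404,222,440,262),z,160),"side",*cup(s,(335,115,375,165),z,150))
for q in (load("top"),load("top4"),t):
  for v in(243,245):print([int(q["img"][v,u].mean()) for u in range(404,440)])
for q in (load("side4"),s): print([int(q["img"][v,353:356].mean()) for v in range(124,156)])
for y in(-.3168,-.315): print([proj(t,(.467,y+d,z))[0].round(2) for d,z in((-.033,.106),(.033,.106),(-.033,.08),(.033,.08))])
E
```

```text
clock: 11.5
tool_pos: [0.4688, -0.3154, 0.0807]
eef_rot: [1.0, 0.0, 0.0, 0.0]
contact_force: [-0.1, -0.8, 5.2]
opening: 0.73
finger_force: 6.0
clock: 12.6
tool_pos: [0.3338, -0.1969, 0.229]
eef_rot: [1.0, -0.001, 0.0, 0.0]
contact_force: [1.5, 1.9, 0.3]
opening: 0.999
finger_force: 0.0
0.1 top [ 0.4676 -0.3093] [ 0.4677 -0.3097  0.0327] side [ 0.4643 -0.3241] [ 0.4652 -0.3298  0.0281]
0.106 top [ 0.4673 -0.3076] [ 0.4674 -0.3082  0.0325] side [ 0.4646 -0.3138] [ 0.4656 -0.3198  0.0279]
0.112 top [ 0.4669 -0.306 ] [ 0.4671 -0.3068  0.0323] side [ 0.4649 -0.3035] [ 0.4661 -0.3099  0.0276]
[143, 142, 142, 145, 156, 168, 223, 156, 162, 163, 163, 163, 164, 165, 167, 152, 109, 111, 108, 118, 181, 172, 181, 237, 227, 194, 160, 204, 161, 97, 106, 107, 107, 108, 108, 108]
[150, 150, 149, 150, 156, 143, 224, 118, 163, 163, 163, 163, 163, 163, 165, 165, 133, 100, 101, 113, 183, 173, 172, 198, 228, 198, 155, 188, 199, 95, 106, 108, 108, 109, 109, 109]
[147, 147, 146, 146, 165, 206, 187, 145, 110, 176, 171, 168, 168, 168, 168, 168, 169, 173, 172, 98, 111, 176, 168, 164, 189, 240, 212, 156, 221, 1
[... 355 characters left out ...]
97, 108, 110, 112, 111, 111, 112, 112]
[154, 153, 157, 169, 236, 113, 119, 174, 169, 168, 168, 168, 168, 168, 168, 169, 173, 175, 86, 104, 175, 167, 172, 227, 237, 192, 146, 242, 97, 108, 111, 112, 111, 112, 113, 113]
[125, 126, 138, 161, 160, 155, 156, 156, 165, 186, 188, 175, 167, 166, 165, 165, 160, 157, 157, 156, 151, 147, 158, 162, 162, 163, 157, 137, 143, 150, 151, 150]
[125, 125, 126, 140, 163, 161, 156, 156, 158, 170, 185, 181, 170, 166, 167, 168, 160, 156, 158, 156, 156, 152, 140, 154, 163, 163, 161, 149, 133, 142, 149, 150]
[np.float64(434.5), np.float64(410.95), np.float64(432.04), np.float64(408.98)]
[np.float64(433.86), np.float64(410.31), np.float64(431.41), np.float64(408.35)]
```

The whole stack now leans by less, but it is still about 3 mm off in y. I repeat the two-finger press, this time centred on the rim's measured centre (.467,−.308).

```bash
python3 -m pendant '[0.6,0.4,0.35,0,0,0,0, 0.6,0.8,0.7,0,0,0,0, 0.6,0.89,0.745,0,0,0,0, 0.6,0.89,0.745,0.1,0,0,0, 0.6,0.89,0.745,0.4,0,0,0, 0.6,0.89,0.745,0.65,0,0,0, 0.6,0.89,0.745,0.75,0,0,0, 0.6,0.89,0.745,0.75,0,0,0]'
python3 -m pendant '[0.6,0,0,0.03,0,0,0, 0.6,0,0,0.05,0,0,0, 0.6,0,0,0.05,0,0,0]'
python3 -m pendant '[0.6,0,0,0.02,0,0,0, 0.6,0,0,0.02,0,0,0]'
python3 -m pendant '[0.6,0,0,0.02,0,0,0, 0.6,0,0,0.02,0,0,0]'
python3 -m pendant '[0.6,0,0,0.02,0,0,0, 0.6,0,0,0.02,0,0,0]'
```

```text
clock: 13.5
tool_pos: [0.4675, -0.309, 0.1135]
eef_rot: [1.0, -0.0, -0.002, -0.001]
contact_force: [-0.6, 0.1, 0.5]
opening: 0.602
finger_force: 0.0
clock: 13.8
tool_pos: [0.4697, -0.3106, 0.1098]
eef_rot: [1.0, -0.0, 0.001, 0.001]
contact_force: [-0.4, -1.2, 2.8]
opening: 0.598
finger_force: 1.2
clock: 14.0
tool_pos: [0.4705, -0.3122, 0.108]
eef_rot: [1.0, -0.001, 0.003, 0.003]
contact_force: [-0.5, -1.5, 12.4]
opening: 0.601
finger_force: 5.8
clock: 14.2
tool_pos: [0.472, -0.3143, 0.1068]
eef_rot: [1.0, -0.001, 0.005, 0.004]
contact_force: [-1.0, -3.5, 20.6]
opening: 0.598
finger_force: 10.4
clock: 14.4
tool_pos: [0.4737, -0.3148, 0.1062]
eef_rot: [1.0, -0.001, 0.006, 0.005]
contact_force: [-3.0, -1.7, 37.3]
opening: 0.602
finger_force: 18.5
```

```bash
python3 -m pendant '[0.6,0,0,-0.06,0,0,0, 0.6,0,0,-0.12,0,0,0, 0.6,0,0,-0.4,0,0,0, 0.6,0,0,-0.8,0,0,0, 1,-0.4,0,-0.85,0,0,0, 1,-0.8,-0.5,-0.85,0,0,0, 1,-0.9,-0.8,-0.85,0,0,0, 1,-0.9,-0.8,-0.85,0,0,0]'
cat > chk.py <<'E'
from m import *
from plant import r
import sys
np.set_printoptions(precision=4,suppress=True)
k=sys.argv[1]
for n in("top","side"):
    s=r.snapshot(n); pickle.dump(s,open(n+k+".pkl","wb"))
t=load("top"+k);s=load("side"+k)
for z in(.10,.106,.112): print(z,"top",*cup(t,(400,222,440,262),z,160),"side",*cup(s,(335,115,375,165),z,150))
print([int(t["img"][245,u].mean()) for u in range(404,440)])
for q in (load("side"),s):
  print([int(q["img"][v,352:356].mean()) for v in range(124,166)])
E
python3 chk.py 7
```

```text
clock: 15.2
tool_pos: [0.3321, -0.188, 0.2275]
eef_rot: [1.0, -0.001, 0.0, -0.0]
contact_force: [0.9, 0.6, -0.5]
opening: 0.94
finger_force: 0.0
0.1 top [ 0.4676 -0.3094] [ 0.4677 -0.3099  0.0326] side [ 0.4681 -0.3241] [ 0.4667 -0.3293  0.0286]
0.106 top [ 0.4673 -0.3078] [ 0.4674 -0.3085  0.0324] side [ 0.4686 -0.3139] [ 0.4671 -0.3193  0.0283]
0.112 top [ 0.4669 -0.3062] [ 0.4671 -0.3071  0.0323] side [ 0.4692 -0.3037] [ 0.4675 -0.3094  0.0281]
[154, 154, 157, 167, 217, 156, 113, 172, 169, 168, 168, 168, 168, 168, 168, 169, 171, 153, 105, 180, 172, 167, 171, 222, 237, 195, 166, 236, 96, 109, 112, 112, 111, 112, 112, 113]
[125, 124, 124, 124, 124, 124, 122, 124, 124, 141, 167, 167, 162, 163, 161, 167, 182, 188, 178, 175, 175, 168, 164, 162, 163, 162, 155, 135, 142, 150, 151, 150, 149, 149, 149, 149, 148, 143, 131, 127, 125, 125]
[124, 122, 126, 140, 164, 162, 156, 155, 155, 165, 183, 183, 171, 167, 168, 172, 164, 158, 157, 156, 157, 150, 142, 155, 162, 163, 159, 147, 132, 143, 148, 150, 151, 150, 149, 149, 150, 146, 138, 128, 128, 127]
```

```bash
python3 -m pendant '[1,0.4,0.35,0,0,0,0, 1,0.8,0.7,0,0,0,0, 1,0.9,0.813,0,0,0,0, 1,0.9,0.813,0.1,0,0,0, 1,0.9,0.813,0.4,0,0,0, 1,0.9,0.813,0.7,0,0,0, 1,0.9,0.813,0.93,0,0,0, 1,0.9,0.813,0.93,0,0,0, 1,0.9,0.813,0.93,0,0,0]'
python3 -m pendant '[0.5,0,0,0,0,0,0, 0.5,0,0,0,0,0,0, 0.5,0,0,0,0,0,0, 0.5,0,0,0,0,0,0, 0.5,0,0,0,0,0,0, 0.5,0,0,0,0,0,0]' 20
python3 -m pendant '[0.5,0,0,0.01,0,0,0, 0.5,0,0,0.02,0,0,0, 0.5,0,0,0.02,0,0,0]'
```

```text
clock: 16.2
tool_pos: [0.4691, -0.3116, 0.0878]
eef_rot: [1.0, -0.0, -0.0, -0.0]
contact_force: [0.4, -0.2, 0.9]
opening: 1.005
finger_force: 0.0
clock: 16.8
tool_pos: [0.4697, -0.3111, 0.0884]
eef_rot: [1.0, 0.0, 0.001, 0.0]
contact_force: [0.4, 2.5, 6.3]
opening: 0.731
finger_force: 19.9
clock: 17.1
tool_pos: [0.4707, -0.3116, 0.0873]
eef_rot: [1.0, 0.0, 0.002, 0.001]
contact_force: [-0.9, 2.8, 21.0]
opening: 0.731
finger_force: 19.8
```

```bash
python3 -m pendant '[0.5,0,0,-0.02,0,0,0, 0.5,0,0,-0.03,0,0,0, 0.5,0,0,-0.03,0,0,0, 0.5,0,0,-0.03,0,0,0]'
```

```text
clock: 17.5
tool_pos: [0.4688, -0.3111, 0.0888]
eef_rot: [1.0, -0.0, -0.0, -0.0]
contact_force: [0.0, -0.2, 1.5]
opening: 0.732
finger_force: 19.8
```

```bash
python3 -m pendant '[0.5,0,0,0,0,0,0, 1,0,0,0,0,0,0, 1,0,0,0,0,0,0, 1,0,0,0,0,0,0, 1,0,0,0,0,0,0, 1,0,0,-0.2,0,0,0, 1,0,0,-0.5,0,0,0, 1,0,0,-0.8,0,0,0, 1,-0.5,0,-0.9,0,0,0, 1,-0.9,-0.5,-0.9,0,0,0, 1,-0.9,-0.8,-0.9,0,0,0, 1,-0.9,-0.8,-0.9,0,0,0]' 3
python3 chk.py 8; python3 - <<'E'
from h import *
a=cv2.resize(load("side8")["img"][118:166,338:374,::-1],None,fx=11,fy=11,interpolation=2);b=cv2.resize(load("top8")["img"][228:264,402:440,::-1],(396,375),interpolation=2);b=cv2.copyMakeBorder(b,0,528-375,0,0,0);cv2.imwrite("pics/c8.png",cv2.hconcat([a,b]))
E
```

```text
clock: 18.7
tool_pos: [0.3324, -0.1906, 0.2245]
eef_rot: [1.0, -0.001, 0.001, 0.0]
contact_force: [1.7, 0.7, 0.2]
opening: 0.999
finger_force: 0.0
0.1 top [ 0.467  -0.3079] [ 0.4671 -0.3084  0.0326] side [ 0.4647 -0.3216] [ 0.4647 -0.3234  0.0315]
0.106 top [ 0.4667 -0.3063] [ 0.4668 -0.3069  0.0325] side [ 0.4652 -0.3114] [ 0.4652 -0.3134  0.0313]
0.112 top [ 0.4663 -0.3046] [ 0.4665 -0.3055  0.0323] side [ 0.4657 -0.3012] [ 0.4656 -0.3035  0.031 ]
[153, 154, 163, 189, 214, 146, 159, 170, 168, 168, 168, 168, 168, 168, 169, 171, 171, 75, 110, 180, 172, 166, 173, 242, 234, 154, 211, 159, 103, 111, 112, 111, 112, 113, 113, 112]
[125, 124, 124, 124, 124, 124, 122, 124, 124, 141, 167, 167, 162, 163, 161, 167, 182, 188, 178, 175, 175, 168, 164, 162, 163, 162, 155, 135, 142, 150, 151, 150, 149, 149, 149, 149, 148, 143, 131, 127, 125, 125]
[124, 124, 124, 136, 154, 157, 155, 155, 156, 163, 180, 187, 175, 168, 169, 170, 161, 156, 156, 157, 158, 154, 146, 156, 162, 164, 162, 157, 144, 147, 150, 150, 150, 150, 150, 150, 150, 147, 139, 130, 126, 125]
```

View pics/c8.png

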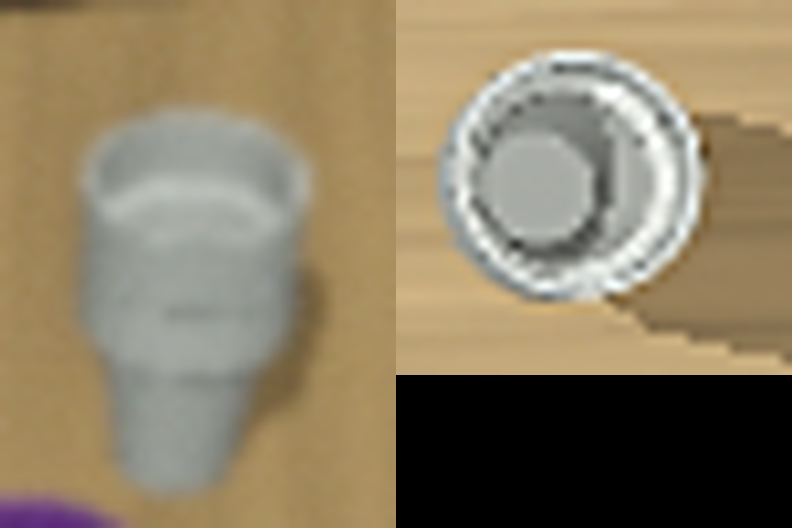

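The picture shows a closed stack with the seam at side crop (200,310). In the top view the floor and rim are offset by less than I expected. I quantify the lean from the floor and rim centres, comparing with the untouched cups.

```bash
python3 - <<'E'
from m import *
from plant import r
np.set_printoptions(precision=2,suppress=True)
pickle.dump(r.snapshot("top"),open("top9.pkl","wb"))
def floor(n,roi,lo,hi):
    s=load(n);x0,y0,x1,y1=roi;im=cv2.resize(s["img"][y0:y1,x0:x1],None,fx=4,fy=4,interpolation=cv2.INTER_CUBIC).mean(2)
    m=((im>lo)&(im<hi)).astype(np.uint8);m=cv2.morphologyEx(m,cv2.MORPH_OPEN,cv2.getStructuringElement(2,(15,15)))
    k=max(cv2.findContours(m,0,1)[0],key=cv2.contourArea);e=cv2.fitEllipse(k);x,y,w,h=cv2.boundingRect(k)
    return (np.array(e[0])+.5)/4-.5+[x0,y0],np.array(e[1])/4,x/4+x0,(x+w)/4+x0
for n,roi,z,thr,lo,hi in(("top",(404,228,440,262),.08,160,159,169),("top4",(404,222,440,262),.106,160,163,174),("top8",(400,222,440,262),.106,160,163,174),("top9",(400,222,440,262),.106,160,163,174)):
    s=load(n);g=cup(s,roi,z,thr)[0];f=floor(n,roi,lo,hi);zf=z-.077
    print(n,"rim",g*1000,"px",proj(s,[*g,z]),"floor",f,"pred floor px if upright",proj(s,[*g,zf]), "floor world",onz(s,*f[0],zf)*1000)
E
```

```text
top rim [ 466.46 -316.82] px [420.52 244.7 ] floor (array([415.08, 245.53]), array([6.71, 7.78]), 412.25, 419.25) pred floor px if upright [414.45 245.91] floor world [ 467.57 -318.76    3.  ]
top4 rim [ 467.   -311.45] px [420.82 244.08] floor (array([417.32, 245.22]), array([7.78, 8.03]), 413.75, 421.75) pred floor px if upright [414.61 245.35] floor world [ 467.32 -319.54   29.  ]
top8 rim [ 466.66 -306.27] px [418.98 244.22] floor (array([415.06, 245.42]), array([7.57, 8.26]), 411.25, 419.75) pred floor px if upright [412.88 245.48] floor world [ 466.79 -312.78   29.  ]
top9 rim [ 466.65 -306.28] px [418.98 244.22] floor (array([415.06, 245.46]), array([7.68, 8.24]), 411.25, 419.75) pred floor px if upright [412.88 245.48] floor world [ 466.67 -312.76   29.  ]
```

The lean is real, about 3–4° towards +y, and it is stable. I take cup_a out again to see how cup_b stands by itself, then re-insert it on a fresh measurement.

```bash
python3 -m pendant '[1,0.4,0.35,0,0,0,0, 1,0.8,0.7,0,0,0,0, 1,0.897,0.786,0.1,0,0,0, 1,0.897,0.786,0.4,0,0,0, 1,0.897,0.786,0.7,0,0,0, 1,0.897,0.786,0.9,0,0,0, 1,0.897,0.786,0.9,0,0,0, 1,0.897,0.786,0.9,0,0,0]'
python3 -m pendant '[0.5,0,0,0,0,0,0, 0.5,0,0,0,0,0,0, 0.5,0,0,0,0,0,0, 0.5,0,0,0,0,0,0, 0.5,0,0,0,0,0,0]' 10
python3 -m pendant '[0.5,0,0,-0.1,0,0,0, 0.5,0,0,-0.4,0,0,0, 0.5,0,0,-0.7,0,0,0, 0.5,-0.4,0,-0.9,0,0,0, 0.5,-0.7,0,-0.9,0,0,0, 0.5,-0.9,0,-0.9,0,0,0, 0.5,-0.9,0,-0.9,0,0,0]'
python3 - <<'E'
from m import *
from plant import r
np.set_printoptions(precision=4,suppress=True)
for n in("top","side"): pickle.dump(r.snapshot(n),open(n+"10.pkl","wb"))
t=load("top10");s=load("side10")
print(*cup(t,(400,228,440,262),.08,160),"side",*cup(s,(335,125,375,165),.08,145),"orig side",cup(load("side"),(335,125,375,165),.08,145)[0])
print([int(s["img"][v,352:356].mean()) for v in range(124,166)])
print([int(t["img"][245,u].mean()) for u in range(404,440)])
E
```

```text
clock: 19.65
tool_pos: [0.4689, -0.3103, 0.0892]
eef_rot: [1.0, -0.0, 0.0, 0.0]
contact_force: [-0.3, -0.1, -0.8]
opening: 1.002
finger_force: 0.0
clock: 20.15
tool_pos: [0.4691, -0.309, 0.09]
eef_rot: [1.0, 0.0, 0.001, 0.0]
contact_force: [-0.1, 1.8, 5.0]
opening: 0.737
finger_force: 10.0
clock: 20.85
tool_pos: [0.3261, -0.3091, 0.2244]
eef_rot: [1.0, -0.003, -0.003, -0.001]
contact_force: [0.5, 0.2, -1.4]
opening: 0.734
finger_force: 9.9
[ 0.4662 -0.3103] [ 0.4663 -0.311   0.0324] side [ 0.4653 -0.3109] [ 0.4653 -0.3129  0.0315] orig side [ 0.4658 -0.317 ]
[125, 124, 124, 123, 123, 123, 123, 123, 123, 124, 140, 167, 166, 163, 162, 162, 168, 185, 188, 178, 173, 173, 166, 163, 162, 162, 162, 156, 139, 145, 149, 149, 151, 149, 149, 150, 150, 150, 151, 137, 126, 125]
[152, 156, 163, 182, 197, 162, 165, 166, 166, 167, 166, 167, 169, 170, 136, 105, 104, 115, 185, 176, 179, 222, 230, 196, 162, 209, 161, 102, 109, 110, 111, 111, 110, 112, 113, 112]
```

cup_b by itself stands upright at (.466,−.3105), with both views agreeing. I re-insert without pressing and release just above the seat, so that cup_a settles under its own weight.

```bash
python3 -m pendant '[0.5,0.4,0,0,0,0,0, 0.5,0.7,0,0,0,0,0, 0.5,0.953,0,0,0,0,0, 0.5,0.953,0,0,0,0,0, 0.5,0.953,0,0.2,0,0,0, 0.5,0.953,0,0.5,0,0,0, 0.5,0.953,0,0.75,0,0,0, 0.5,0.953,0,0.83,0,0,0, 0.5,0.953,0,0.83,0,0,0]'
python3 -m pendant '[0.5,0,0,0.02,0,0,0, 0.5,0,0,0.02,0,0,0]'
python3 -m pendant '[0.5,0,0,0.015,0,0,0, 0.5,0,0,0.015,0,0,0]'
```

```text
clock: 21.85
tool_pos: [0.4763, -0.3087, 0.098]
eef_rot: [1.0, 0.0, -0.001, -0.001]
contact_force: [-0.9, 0.6, -0.6]
opening: 0.729
finger_force: 10.0
clock: 22.05
tool_pos: [0.4772, -0.3093, 0.0972]
eef_rot: [1.0, 0.0, 0.001, 0.0]
contact_force: [-1.4, 0.0, 1.9]
opening: 0.729
finger_force: 10.0
clock: 22.25
tool_pos: [0.478, -0.3099, 0.0962]
eef_rot: [1.0, 0.0, 0.002, 0.001]
contact_force: [-1.3, -0.8, 9.3]
opening: 0.725
finger_force: 10.0
```

```bash
python3 -m pendant '[0.5,0,0,-0.1,0,0,0, 0.5,-0.03,0,-0.1,0,0,0, 0.5,-0.06,0,-0.1,0,0,0, 0.5,-0.06,0,-0.1,0,0,0]'
python3 -m pendant '[0.5,0,0,0.07,0,0,0, 0.5,0,0,0.1,0,0,0, 0.5,0,0,0.1,0,0,0]'
```

```text
clock: 22.65
tool_pos: [0.466, -0.3092, 0.1089]
eef_rot: [1.0, -0.0, -0.001, -0.0]
contact_force: [-0.1, -0.1, -1.3]
opening: 0.729
finger_force: 10.0
clock: 22.95
tool_pos: [0.4665, -0.3089, 0.093]
eef_rot: [1.0, -0.0, -0.001, -0.001]
contact_force: [-0.4, 0.5, -0.5]
opening: 0.728
finger_force: 10.0
```

```bash
python3 -m pendant '[0.5,0.008,0,0.01,0,0,0, 0.5,0.008,0,0.01,0,0,0]'
python3 -m pendant '[0.5,0,0,0.01,0,0,0, 0.5,0,0,0.01,0,0,0]'
```

```text
clock: 23.15
tool_pos: [0.4687, -0.3093, 0.0926]
eef_rot: [1.0, -0.0, -0.0, 0.0]
contact_force: [-0.5, 1.2, -1.9]
opening: 0.728
finger_force: 10.0
clock: 23.35
tool_pos: [0.4685, -0.3094, 0.0914]
eef_rot: [1.0, -0.0, -0.0, 0.0]
contact_force: [-0.8, -0.3, 0.2]
opening: 0.731
finger_force: 10.0
```

```bash
python3 -m pendant '[1,0,0,0,0,0,0, 1,0,0,0,0,0,0, 1,0,0,0,0,0,0, 1,0,0,0,0,0,0, 1,0,0,-0.2,0,0,0, 1,0,0,-0.5,0,0,0, 1,0,0,-0.8,0,0,0, 1,-0.4,-0.2,-0.9,0,0,0, 1,-0.6,-0.6,-0.9,0,0,0, 1,-0.6,-1,-0.9,0,0,0, 1,-0.6,-1,-0.9,0,0,0]' 
python3 chk.py 11; python3 - <<'E'
from m import *
np.set_printoptions(precision=3,suppress=True)
t=load("top11")
x0,y0,x1,y1=(400,222,440,262);im=cv2.resize(t["img"][y0:y1,x0:x1],None,fx=4,fy=4,interpolation=cv2.INTER_CUBIC).mean(2)
m=((im>163)&(im<174)).astype(np.uint8);m=cv2.morphologyEx(m,cv2.MORPH_OPEN,cv2.getStructuringElement(2,(15,15)))
k=max(cv2.findContours(m,0,1)[0],key=cv2.contourArea);e=cv2.fitEllipse(k);g=cup(t,(400,222,440,262),.106,160)[0]
print("floor offset",proj(t,[*g,.106])-((np.array(e[0])+.5)/4-.5+[x0,y0]),"upright",proj(t,[*g,.106])-proj(t,[*g,.029]))
E
```

```text
clock: 24.45
tool_pos: [0.377, -0.1573, 0.2268]
eef_rot: [1.0, -0.0, 0.0, -0.0]
contact_force: [1.3, 0.9, -0.2]
opening: 1.004
finger_force: 0.0
0.1 top [ 0.4687 -0.3102] [ 0.4685 -0.3087  0.0343] side [ 0.4684 -0.3223] [ 0.468  -0.3255  0.0304]
0.106 top [ 0.4684 -0.3086] [ 0.4683 -0.3073  0.0341] side [ 0.4689 -0.312 ] [ 0.4684 -0.3155  0.0301]
0.112 top [ 0.4681 -0.307 ] [ 0.468  -0.3058  0.0339] side [ 0.4692 -0.3018] [ 0.4688 -0.3054  0.03  ]
[154, 158, 164, 162, 191, 211, 146, 174, 173, 173, 173, 173, 173, 174, 179, 185, 86, 101, 118, 192, 180, 175, 183, 241, 233, 177, 173, 244, 110, 109, 112, 112, 113, 113, 114, 114]
[125, 124, 124, 124, 124, 124, 122, 124, 124, 141, 167, 167, 162, 163, 161, 167, 182, 188, 178, 175, 175, 168, 164, 162, 163, 162, 155, 135, 142, 150, 151, 150, 149, 149, 149, 149, 148, 143, 131, 127, 125, 125]
[124, 124, 124, 140, 164, 163, 160, 159, 160, 167, 182, 186, 176, 171, 172, 168, 164, 162, 161, 162, 162, 163, 162, 163, 162, 161, 161, 154, 135, 141, 147, 148, 147, 146, 145, 143, 142, 143, 144, 134, 128, 127]
floor offset [ 8.085 16.599] upright [ 6.144 -1.298]
```

Re-inserted: the seam line is gone, and the floor–rim offset (−0.9 px) equals that of the untouched upright cup (−1), so it is down and upright. Now the zero key. The cap is at about (.4897,−.0375,.057) from both views and the given offset.

```bash
python3 -m pendant '[0,0.3,-0.35,0,0,0.08,0, 0,0.6,-0.7,0,0,0.16,0, 0,0.69,-0.8,0.2,0,0.197,0, 0,0.69,-0.8,0.5,0,0.197,0, 0,0.69,-0.8,0.8,0,0.197,0, 0,0.69,-0.8,0.94,0,0.197,0, 0,0.69,-0.8,0.94,0,0.197,0, 0,0.69,-0.8,0.94,0,0.197,0, 0,0.69,-0.8,0.94,0,0.197,0]'
python3 - <<'E'
from plant import r
import numpy as np,cv2
from scipy.spatial.transform import Rotation as R
np.set_printoptions(precision=4,suppress=True)
s=r.get_state();M=R.from_quat(s["eef_rot"]).as_matrix();k=np.array([.4897,-.0375,.057])
print(M.T@(k-s["tool_pos"])/.15,M[:,2])
E
```

```text
clock: 25.45
tool_pos: [0.5184, -0.0474, 0.1389]
eef_rot: [0.992, 0.002, 0.123, -0.004]
contact_force: [0.3, 0.4, -0.9]
opening: 0.207
finger_force: 0.0
[-0.3185 -0.0634  0.4834] [ 0.2435  0.0076 -0.9699]
```

```bash
python3 -m pendant '[0,0,0,0,0,0,0, 0,0,0,0,0,0,0]'
cat > d.py <<'E'
from plant import r
import numpy as np,sys
from scipy.spatial.transform import Rotation as R
np.set_printoptions(precision=4,suppress=True)
s=r.get_state();M=R.from_quat(s["eef_rot"]).as_matrix();k=np.array(eval(sys.argv[1]),float)
print("shift",M.T@(k-s["tool_pos"])/.15,"q",s["q"])
if len(sys.argv)>2:
    z=np.array(eval(sys.argv[2]),float);z/=np.linalg.norm(z);y=np.array(eval(sys.argv[3]),float);y-=y@z*z;y/=np.linalg.norm(y)
    for sg in(1,-1):
        T=np.c_[np.cross(sg*y,z),sg*y,z];print("turn",R.from_matrix(M.T@T).as_rotvec()/(np.pi/2))
E
python3 d.py '[.4897,-.0375,.057]' '[.305,0,-.952]' '[0,-1,0]'
```

```text
clock: 25.65
tool_pos: [0.5167, -0.0472, 0.1399]
eef_rot: [0.992, -0.0, 0.122, -0.004]
contact_force: [-0.6, 0.6, 0.2]
opening: 0.024
finger_force: 0.0
shift [-0.3087 -0.0606  0.493 ] q [ 0.0561  0.6665 -0.0753  2.211   1.0907  0.0435 -2.6545]
turn [-0.0046  0.0413 -0.0012]
turn [0.0648 0.0072 1.9978]
```

The wrist is at its range here (q6 and q7). I use a smaller tilt for the key.

```bash
python3 -m pendant '[0,-0.1,0,0,0,-0.08,0, 0,-0.1,0,0,0,-0.08,0, 0,-0.1,0,0,0,-0.08,0]'
python3 d.py '[.4815,-.0375,.087]' '[.1,0,-.995]' '[0,-1,0]'
```

```text
clock: 25.95
tool_pos: [0.5033, -0.0463, 0.1376]
eef_rot: [0.998, -0.0, 0.061, -0.006]
contact_force: [0.5, 0.8, -0.1]
opening: 0.003
finger_force: 0.0
shift [-0.1858 -0.0545  0.318 ] q [ 0.317   0.7086 -0.4943  2.1203  0.9187  0.3919 -2.4834]
turn [-0.0075 -0.0142 -0.0007]
turn [-0.0223  0.0117  1.9991]
```

```bash
python3 -m pendant '[0,-0.1,-0.03,0.15,0,0,0, 0,-0.186,-0.055,0.318,0,0,0, 0,-0.186,-0.055,0.318,0,0,0, 0,-0.186,-0.055,0.318,0,0,0]'
python3 d.py '[.4897,-.0375,.057]' '[.1,0,-.995]' '[0,-1,0]'
```

```text
clock: 26.35
tool_pos: [0.4791, -0.0386, 0.0857]
eef_rot: [0.998, 0.002, 0.059, -0.002]
contact_force: [0.1, -0.2, 0.0]
opening: 0.01
finger_force: 0.0
shift [ 0.0474 -0.0062  0.1987] q [ 0.0243  0.7693 -0.0606  2.232   1.0616  0.0455 -2.643 ]
turn [-0.0028 -0.0119  0.002 ]
turn [ 0.0187 -0.0044 -1.9979]
```

```bash
python3 -m pendant '[0,0.047,0,0,0,0,0, 0,0.047,0,0.1,0,0,0, 0,0.047,0,0.17,0,0,0, 0,0.047,0,0.18,0,0,0]'
python3 -m pendant '[0,0,0,0.02,0,0,0, 0,0,0,0.02,0,0,0]'
python3 -m pendant '[0,0,0,0.015,0,0,0, 0,0,0,0.015,0,0,0]'
python3 d.py '[.4897,-.0375,.057]'
```

```text
clock: 26.75
tool_pos: [0.4953, -0.0387, 0.0634]
eef_rot: [0.998, 0.001, 0.056, -0.004]
contact_force: [-0.1, -1.3, 1.9]
opening: -0.001
finger_force: 0.8
clock: 26.95
tool_pos: [0.4959, -0.0387, 0.0615]
eef_rot: [0.998, 0.001, 0.056, -0.005]
contact_force: [-0.3, -0.2, 2.9]
opening: 0.004
finger_force: 1.4
clock: 27.15
tool_pos: [0.4965, -0.0387, 0.0596]
eef_rot: [0.998, 0.001, 0.055, -0.005]
contact_force: [-0.3, -1.0, 2.6]
opening: 0.006
finger_force: 1.9
shift [-0.0472 -0.0081  0.0124] q [ 0.0292  0.8317 -0.062   2.1808  1.0786  0.0427 -2.6545]
```

```bash
python3 -m pendant '[0,-0.02,0,0.013,0,0,0, 0,-0.02,0,0.013,0,0,0]'
python3 -m pendant '[0,0,0,0.013,0,0,0, 0,0,0,0.013,0,0,0]'
```

```text
clock: 27.35
tool_pos: [0.4965, -0.0387, 0.0589]
eef_rot: [0.999, 0.002, 0.054, -0.005]
contact_force: [0.9, -0.7, 5.0]
opening: 0.006
finger_force: 2.4
clock: 27.55
tool_pos: [0.4969, -0.0388, 0.0577]
eef_rot: [0.999, 0.002, 0.054, -0.005]
contact_force: [0.3, -1.6, 10.7]
opening: 0.004
finger_force: 5.2
```

Force 2–5 N through about 6 mm and then a sharp rise: the key went fully down on an empty pan. I back off, and fit a small kinematic model from the recorded joint/pose pairs to choose a wrist turn that the tilted weight grasp allows.

```bash
python3 -m pendant '[0,0,0,-0.2,0,0,0, 0,0,0,-0.5,0,0,0, 0,0,0,-0.9,0,-0.07,0, 0,0,0,-0.9,0,-0.07,0]'
cat > kin.py <<'E'
import numpy as np,itertools
from scipy.spatial.transform import Rotation as R
from scipy.optimize import least_squares
D=[([1.27379083,.68987823,-.19451506,1.56620808,.15731724,.90251533,-.21511437],[.20277,-.59061,.23801],[.98635,.16468,-.0002,-.00078]),
([.563048,.520159,-.063031,1.953033,.052551,.669902,-1.105367],[.4043,-.2863,.2386],[1,-.001,0,.001]),
([.0561,.6665,-.0753,2.211,1.0907,.0435,-2.6545],[.5167,-.0472,.1399],[.992,0,.122,-.004]),
([.317,.7086,-.4943,2.1203,.9187,.3919,-2.4834],[.5033,-.0463,.1376],[.998,0,.061,-.006]),
([.0243,.7693,-.0606,2.232,1.0616,.0455,-2.643],[.4791,-.0386,.0857],[.998,.002,.059,-.002])]
def chain(q,s,off):
    r=R.identity();out=[]
    for i,a in enumerate(q):
        r=r*R.from_rotvec((np.array([0,1,0]) if i%2 else np.array([0,0,1]))*s[i]*a); out.append(r)
    return out,r*R.from_rotvec([0,0,off])
best=None
for s in itertools.product((1,-1),repeat=4):
    S=[s[0],1,s[1],1,s[2],1,s[3]]
    for off in(0,np.pi/2,np.pi,-np.pi/2):
        e=sum((chain(q,S,off)[1].inv()*R.from_quat(o)).magnitude() for q,_,o in D)
        if best is None or e<best[0]: best=(e,S,off)
S,OFF=best[1:]
def basis(q):
    o,_=chain(q,S,OFF);ez=[0,0,1];ex=[1,0,0]
    return np.c_[ez,o[1].apply(ez),o[1].apply(ex),o[3].apply(ez),o[3].apply(ex),o[6].apply(ez)]
L=np.linalg.lstsq(np.vstack([basis(q) for q,_,_ in D]),np.hstack([p for _,p,_ in D]),rcond=1e-3)[0]
lo=np.array([-3.01,-.46,-1.47,.13,-1,.04,-2.66]);hi=np.array([3.01,2.08,1.51,2.56,4.14,2.09,2.66])
def ik(p,T,q0):
    f=lambda q:np.r_[(basis(q)@L-p)*10,(R.from_matrix(T).inv()*chain(q,S,OFF)[1]).as_rotvec()*3,(np.array(q)-q0)*.02]
    r=least_squares(f,np.clip(q0,lo+.05,hi-.05),bounds=(lo+.03,hi-.03));q=r.x
    return q,np.linalg.norm(f(q)[:3])/10,np.linalg.norm(f(q)[3:6])/3
E
python3 - <<'E'
from kin import *
from plant import r
np.set_printoptions(precision=3,suppress=True)
print(best,L,[np.linalg.norm(basis(q)@L-p).round(4) for q,p,_ in D])
q0=r.get_state()["q"];print("now",q0,r.get_state()["tool_pos"])
ya=np.radians(-7.4);th=np.radians(30);lean=np.array([-np.cos(ya),-np.sin(ya),0])
ax=np.cos(th)*np.array([0,0,1])+np.sin(th)*lean; k=np.array([.4796,.3445,.0838])
p=k-ax*.024;print("axis",ax,"tcp",p)
ys=np.array([-np.sin(ya),np.cos(ya),0]);z=-ax
rng=np.random.default_rng(0)
for nm,y in(("y+",ys),("y-",-ys),("x+",np.cross(ys,z)),("x-",-np.cross(ys,z))):
    T=np.c_[np.cross(y,z),y,z];c=[]
    for i in range(12):
        q,e,a=ik(p+0*ax,T,q0 if i==0 else np.clip(q0+rng.normal(0,.8,7),lo,hi)); c.append((e+a,e,a,q))
    b=min([d for d in c if d[0]<.01] or c,key=lambda d:np.abs(d[3]-q0).max() if d[0]<.01 else d[0]); print(nm,b[1:])
E
```

```text
clock: 27.95
tool_pos: [0.4815, -0.0397, 0.1931]
eef_rot: [1.0, 0.002, -0.003, -0.006]
contact_force: [0.4, -0.2, -1.0]
opening: -0.002
finger_force: 0.0
(0.003843903316280157, [-1, 1, -1, 1, -1, 1, -1], 1.5707963267948966) [ 0.118  0.551  0.077  0.255 -0.008  0.121] [np.float64(0.0363), np.float64(0.0425), np.float64(0.0392), np.float64(0.0075), np.float64(0.0437)]
now [ 0.433  0.662 -0.708  2.011  0.64   0.708 -2.244] [ 0.482 -0.04   0.193]
axis [-0.496  0.064  0.866] tcp [0.492 0.343 0.063]
y+ (np.float64(2.052034099202347e-05), np.float64(6.351113465204969e-05), array([-0.486,  0.921, -0.469,  1.95 ,  1.681,  0.755, -0.83 ]))
y- (np.float64(0.009768405384647195), np.float64(0.040075241778694294), array([-0.906,  0.93 ,  0.533,  1.891, -0.97 ,  0.07 , -1.392]))
x+ (np.float64(3.4099368272663036e-05), np.float64(8.67749418450039e-05), array([-0.423,  0.953, -0.635,  1.938,  1.668,  0.894,  0.775]))
x- (np.float64(1.5724072131374293e-05), np.float64(7.738234047055638e-05), array([-0.391,  0.976, -0.725,  1.93 ,  1.664,  0.973, -2.348]))
```

The model's orientation fits. The stand grasp is comfortable with the tool turned half round (tool y = +stand y). I go there in stages.

```bash
python3 -m pendant '[0.6,0,-0.3,-0.1,0,0,-0.1, 0.6,0,-0.6,-0.1,0,0,-0.2, 0.6,0,-1,-0.1,0,0,-0.3, 0.6,0,-1,-0.1,0,0,-0.4, 0.6,0,-1,-0.1,0,0,-0.5, 0.6,0,-1,-0.1,0,0,-0.6, 0.6,0,-1,-0.1,0,0,-0.7, 0.6,0,-1,-0.1,0,0,-0.8, 0.6,0,-1,-0.1,0,0,-0.9, 0.6,0,-1,-0.1,0,0,-1, 0.6,0,-1,-0.1,0,0,-1]'
python3 d.py '[.452,.348,.17]' '[.496,-.064,-.866]' '[.129,.992,0]'
```

```text
clock: 29.05
tool_pos: [0.4804, 0.1096, 0.2069]
eef_rot: [0.704, 0.71, 0.001, -0.005]
contact_force: [-1.0, 0.1, -0.2]
opening: 0.604
finger_force: 0.0
shift [ 1.589  -0.1733  0.2612] q [ 0.3289  0.7959 -1.123   1.9633  0.8734  0.9778 -1.219 ]
turn [-0.2378 -0.2812 -0.8902]
turn [-0.2916  0.2467  1.0583]
```

```bash
python3 -m pendant '[0.6,0.3,0,0,-0.024,-0.028,-0.089, 0.6,0.6,0,0,-0.048,-0.056,-0.178, 0.6,0.9,-0.05,0,-0.071,-0.084,-0.267, 0.6,1,-0.11,0,-0.095,-0.112,-0.356, 0.6,1,-0.11,0,-0.119,-0.14,-0.445, 0.6,1,-0.11,0,-0.143,-0.169,-0.534, 0.6,1,-0.11,0,-0.166,-0.197,-0.623, 0.6,1,-0.11,0,-0.19,-0.225,-0.712, 0.6,1,-0.11,0,-0.214,-0.253,-0.801, 0.6,1,-0.11,0,-0.238,-0.281,-0.89, 0.6,1,-0.11,0,-0.238,-0.281,-0.89]'
python3 d.py '[.452,.348,.132]' '[.496,-.064,-.866]' '[.129,.992,0]'
```

```text
clock: 30.15
tool_pos: [0.4625, 0.2587, 0.208]
eef_rot: [0.063, 0.964, -0.018, 0.258]
contact_force: [0.6, 0.6, 0.6]
opening: 0.601
finger_force: 0.0
shift [0.3795 0.5822 0.3641] q [-0.2161  0.7825 -1.0885  2.2344  1.5196  1.1603 -0.8594]
turn [-0.0019  0.0001  0.0003]
turn [-0.0001 -0.003  -1.9997]
```

Oriented. Now to the pre-grasp point.

```bash
python3 -m pendant '[0.6,0.2,0.3,0.1,0,0,0, 0.6,0.38,0.58,0.3,0,0,0, 0.6,0.38,0.582,0.364,0,0,0, 0.6,0.38,0.582,0.364,0,0,0, 0.6,0.38,0.582,0.364,0,0,0]'
python3 d.py '[.492,.343,.063]' '[.496,-.064,-.866]' '[.129,.992,0]'
python3 - <<'E'
from h import *
from plant import r
s=r.snapshot("side");cv2.imwrite("pics/s12.png",cv2.resize(s["img"][200:350,270:430,::-1],None,fx=4,fy=4,interpolation=2))
E
```

```text
clock: 30.65
tool_pos: [0.4539, 0.3483, 0.133]
eef_rot: [0.066, 0.964, -0.018, 0.259]
contact_force: [-0.3, -0.3, 0.7]
opening: 0.602
finger_force: 0.0
shift [ 0.0117 -0.0007  0.5326] q [-0.4265  0.9719 -1.0091  2.116   1.6001  1.2529 -0.991 ]
turn [-0.0027  0.0004 -0.004 ]
turn [0.0006 0.0042 1.996 ]
```

View pics/s12.png

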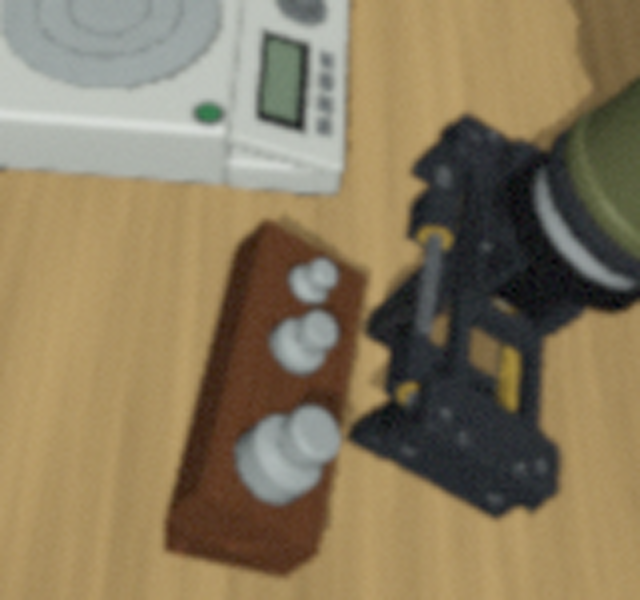

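The two fingertips, at crop (370,330) and (355,435), straddle the weight's axis line through the knob at (315,432), the large one at the +y end. Advance along the axis and grip.

```bash
python3 -m pendant '[0.6,0.012,0,0.15,0,0,0, 0.6,0.012,0,0.3,0,0,0, 0.6,0.012,0,0.42,0,0,0, 0.6,0.012,0,0.5,0,0,0, 0.6,0.012,0,0.53,0,0,0, 0.6,0.012,0,0.53,0,0,0]'
python3 d.py '[.492,.343,.063]' '[.496,-.064,-.866]' '[.129,.992,0]'
python3 -m pendant '[0.2,0,0,0,0,0,0, 0.2,0,0,0,0,0,0, 0.2,0,0,0,0,0,0, 0.2,0,0,0,0,0,0, 0.2,0,0,0,0,0,0]' 40
```

```text
clock: 31.3
tool_pos: [0.4923, 0.3435, 0.0639]
eef_rot: [0.066, 0.963, -0.017, 0.259]
contact_force: [0.6, -0.5, 0.3]
opening: 0.601
finger_force: 0.0
shift [ 0.0042 -0.0036  0.0046] q [-0.3978  1.1051 -0.9359  2.072   1.7572  1.2403 -1.0041]
turn [-0.0018  0.0011 -0.0038]
turn [0.0017 0.0028 1.9962]
clock: 31.8
tool_pos: [0.4913, 0.3425, 0.0643]
eef_rot: [0.065, 0.963, -0.019, 0.259]
contact_force: [-4.3, -5.8, 8.0]
opening: 0.321
finger_force: 40.4
```

```bash
python3 -m pendant '[0.2,0,0,-0.05,0,0,0, 0.2,0,0,-0.15,0,0,0, 0.2,0,0,-0.25,0,0,0, 0.2,0,0,-0.4,0,0,0, 0.2,0,0,-0.6,0,0,0, 0.2,0,0,-0.6,0,0,0]'
python3 d.py '[.55,.2,.24]' '[0,0,-1]' '[0,1,0]'
```

```text
clock: 32.4
tool_pos: [0.4447, 0.3538, 0.1449]
eef_rot: [0.063, 0.964, -0.013, 0.259]
contact_force: [0.6, 1.6, -4.9]
opening: 0.32
finger_force: 40.6
shift [-1.0371 -0.9223 -0.1396] q [-0.4366  0.9494 -1.0249  2.1232  1.5794  1.2538 -0.993 ]
turn [-0.0168  0.3341 -0.0809]
turn [0.4987 0.025  1.854 ]
```

```bash
python3 -m pendant '[0.2,-0.2,-0.15,-0.1,0,0.05,-0.012, 0.2,-0.45,-0.35,-0.14,0,0.12,-0.03, 0.2,-0.7,-0.6,-0.14,-0.01,0.2,-0.05, 0.2,-0.9,-0.8,-0.14,-0.017,0.27,-0.065, 0.2,-1,-0.92,-0.14,-0.017,0.334,-0.081, 0.2,-1,-0.92,-0.14,-0.017,0.334,-0.081, 0.2,-1,-0.92,-0.14,-0.017,0.334,-0.081]'
python3 d.py '[.6233,.016,.19]' '[0,0,-1]' '[0,1,0]'
```

```text
clock: 33.1
tool_pos: [0.5535, 0.1893, 0.2338]
eef_rot: [0.011, 1.0, -0.005, 0.001]
contact_force: [0.2, -0.7, -6.2]
opening: 0.32
finger_force: 46.1
shift [-0.4902 -1.1417  0.3045] q [ 0.1979  0.9212 -1.2449  1.667   0.9218  1.2632  0.2972]
turn [-0.0066  0.0007 -0.014 ]
turn [0.0011 0.0103 1.9859]
```

```bash
python3 -m pendant '[0.2,-0.1,-0.25,0,0,0,0, 0.2,-0.25,-0.55,0,-0.003,0,-0.007, 0.2,-0.4,-0.85,0,-0.007,0,-0.014, 0.2,-0.49,-1,0.1,-0.007,0,-0.014, 0.2,-0.49,-1,0.25,-0.007,0,-0.014, 0.2,-0.49,-1,0.25,-0.007,0,-0.014, 0.2,-0.49,-1,0.25,-0.007,0,-0.014]'
python3 d.py '[.6233,.016,.145]' '[0,0,-1]' '[0,1,0]'
```

```text
clock: 33.8
tool_pos: [0.6187, 0.047, 0.1976]
eef_rot: [-0.009, 1.0, 0.002, -0.001]
contact_force: [-0.6, 0.9, -4.4]
opening: 0.319
finger_force: 46.2
shift [-0.0278 -0.2088  0.3501] q [ 0.4279  1.0144 -1.2405  1.5938  0.9908  1.2767  0.6055]
turn [ 0.0027 -0.0012  0.0111]
turn [ 0.0018  0.0042 -1.9889]
```

```bash
python3 -m pendant '[0.2,-0.028,-0.1,0.1,0,0,0, 0.2,-0.028,-0.209,0.25,0,0,0.011, 0.2,-0.028,-0.209,0.35,0,0,0.011, 0.2,-0.028,-0.209,0.37,0,0,0.011, 0.2,-0.028,-0.209,0.37,0,0,0.011, 0.2,-0.028,-0.209,0.37,0,0,0.011]'
python3 d.py '[.6233,.016,.126]' '[0,0,-1]' '[0,1,0]'
python3 - <<'E'
from h import *
from plant import r
np.set_printoptions(linewidth=220)
s=r.snapshot("side");pickle.dump(s,open("side13.pkl","wb"));print(r.get_state()["tool_pos"])
for p in((.6233,.0156,.082),(.6233,.0156,.1),(.6023,.016,.11),(.6443,.016,.11)): print(p,proj(s,p))
u=int(round(proj(s,(.6233,.0156,.1))[0]))
for v in(188,192,196,200,204): print(v,[int(x) for x in s["img"][v,u-22:u+23].mean(1)], u-22)
print([int(x) for x in s["img"][175:225,u].mean(1)])
E
```

```text
clock: 34.4
tool_pos: [0.6243, 0.0167, 0.1431]
eef_rot: [0.0, 1.0, 0.003, 0.0]
contact_force: [-0.7, -0.6, -4.8]
opening: 0.319
finger_force: 46.2
shift [ 0.007  -0.0056  0.1138] q [ 0.4628  1.0826 -1.1969  1.6257  1.066   1.2102  0.5948]
turn [ 0.0039  0.0003 -0.0002]
turn [ 0.0005 -0.0062  1.9998]
[0.62447208 0.0166791  0.14332517]
(0.6233, 0.0156, 0.082) [296.72514577 201.41416839]
(0.6233, 0.0156, 0.1) [296.57034425 196.38871272]
(0.6023, 0.016, 0.11) [304.26431539 194.06749265]
(0.6443, 0.016, 0.11) [288.68747447 193.22283256]
188 [186, 185, 185, 184, 181, 178, 171, 167, 159, 156, 153, 152, 149, 140, 107, 79, 54, 35, 35, 37, 29, 28, 33, 46, 77, 103, 107, 103, 94, 97, 107, 105, 107, 107, 107, 105, 106, 107, 106, 101, 100, 99, 101, 104, 104] 275
192 [169, 156, 154, 153, 154, 153, 153, 153, 153, 149, 148, 144, 141, 142, 132, 125, 127, 130, 135, 137, 139, 139, 137, 135, 132, 131, 125, 118, 108, 100, 102, 101, 97, 95, 101, 102, 107, 106, 109, 110, 111, 109, 111, 126, 139] 275
196 [152, 154, 150, 152, 152, 150, 145, 150, 154, 154, 152, 155, 153, 150, 136, 124, 125, 131, 136, 137, 134, 136, 136, 134, 130, 126, 123, 115, 107, 100, 103, 113, 129, 147, 151, 151, 150, 144, 139, 147, 153, 151, 149, 150, 152] 275
200 [151, 152, 152, 146, 140, 149, 153, 154, 155, 155, 153, 146, 137, 144, 149, 149, 147, 140, 137, 136, 132, 132, 130, 129, 124, 119, 114, 117, 117, 128, 137, 139, 140, 149, 151, 152, 151, 151, 152, 147, 140, 147, 150, 152, 152] 275
204 [152, 152, 154, 148, 145, 154, 155, 154, 151, 154, 153, 152, 145, 139, 147, 152, 154, 153, 151, 153, 154, 153, 152, 152, 153, 152, 152, 151, 153, 151, 144, 142, 147, 151, 153, 150, 152, 151, 147, 140, 144, 150, 155, 154, 153] 275
[40, 39, 36, 34, 40, 35, 36, 44, 38, 39, 32, 34, 29, 33, 70, 120, 136, 137, 139, 136, 135, 136, 137, 136, 132, 130, 124, 141, 150, 152, 153, 152, 148, 141, 148, 151, 152, 149, 140, 138, 150, 156, 155, 156, 156, 157, 157, 177, 184, 187]
```

```bash
python3 -m pendant '[0.2,0.007,-0.006,0.03,0.004,0,0, 0.2,0.007,-0.006,0.06,0.004,0,0, 0.2,0.007,-0.006,0.08,0.004,0,0, 0.2,0.007,-0.006,0.09,0.004,0,0, 0.2,0.007,-0.006,0.1,0.004,0,0, 0.2,0.007,-0.006,0.11,0.004,0,0, 0.2,0.007,-0.006,0.11,0.004,0,0]'
python3 -m pendant '[0.2,0,0,0.006,0,0,0, 0.2,0,0,0.012,0,0,0, 0.2,0,0,0.012,0,0,0]'
python3 d.py '[.6233,.016,.121]' '[0,0,-1]' '[0,1,0]'
```

```text
clock: 35.15
tool_pos: [0.623, 0.0146, 0.1257]
eef_rot: [0.001, 1.0, -0.001, -0.0]
contact_force: [0.4, 0.5, -5.1]
opening: 0.315
finger_force: 46.2
clock: 35.45
tool_pos: [0.623, 0.0146, 0.124]
eef_rot: [0.001, 1.0, -0.001, -0.0]
contact_force: [0.1, -0.1, -4.3]
opening: 0.32
finger_force: 46.2
shift [-0.0018  0.0092  0.0202] q [ 0.4568  1.1032 -1.177   1.6402  1.0944  1.1904  0.5746]
turn [-0.001  -0.0004 -0.001 ]
turn [-0.0006  0.0016  1.999 ]
```

```bash
python3 -m pendant '[0.2,0,0.008,0.008,0,0,0, 0.2,0,0.008,0.016,0,0,0, 0.2,0,0.008,0.016,0,0,0]'
python3 -m pendant '[0.2,0,0,0.008,0,0,0, 0.2,0,0,0.012,0,0,0, 0.2,0,0,0.012,0,0,0]'
```

```text
clock: 35.75
tool_pos: [0.6231, 0.0159, 0.1218]
eef_rot: [0.001, 1.0, -0.001, -0.0]
contact_force: [0.1, -1.2, -2.0]
opening: 0.314
finger_force: 46.4
clock: 36.05
tool_pos: [0.6231, 0.0159, 0.1201]
eef_rot: [0.001, 1.0, -0.001, -0.0]
contact_force: [-0.8, -1.1, -1.3]
opening: 0.323
finger_force: 46.7
```

```bash
python3 -m pendant '[0.2,0,0,0.008,0,0,0, 0.2,0,0,0.008,0,0,0, 0.2,0,0,0.008,0,0,0]'
python3 -m pendant '[0.6,0,0,0,0,0,0, 0.6,0,0,0,0,0,0, 0.6,0,0,0,0,0,0, 0.6,0,0,-0.1,0,0,0, 0.6,0,0,-0.3,0,0,0, 0.6,0,0,-0.6,0,0,0, 0.6,0,0,-0.9,0,0,0, 0.6,0.3,0,-1,0,0,0, 0.6,0.6,0,-1,0,0,0, 0.6,0.9,0,-1,0,0,0, 0.6,0.9,0,-1,0,0,0]'
python3 -m pendant '[0.6,0.4,0.4,-0.2,0,0,0, 0.6,0.7,0.7,-0.2,0,0,0, 0.6,0.7,1,-0.2,0,0,0, 0.6,0.7,1,-0.2,0,0,0]'
python3 - <<'E'
from h import *
from plant import r
for n in("top","side"): pickle.dump(r.snapshot(n),open(n+"14.pkl","wb"))
t=load("top14");s=load("side14")
a=cv2.resize(t["img"][150:265,265:445,::-1],(780,498)[:2],interpolation=2)
a=cv2.resize(t["img"][155:265,270:440,::-1],(440,285),interpolation=2);b=cv2.resize(s["img"][115:260,240:380,::-1],(350,362),interpolation=2)
a=cv2.copyMakeBorder(a,0,362-285,0,0,0);cv2.imwrite("pics/c14.png",cv2.hconcat([a,b]))
print([proj(t,(.6233,.0156,z)) for z in(.077,.145)],[proj(s,(.6233,.0156,z)) for z in(.077,.145)])
E
```

```text
clock: 36.35
tool_pos: [0.6231, 0.0159, 0.1189]
eef_rot: [0.001, 1.0, -0.001, -0.0]
contact_force: [-0.7, -1.0, 0.5]
opening: 0.323
finger_force: 46.8
clock: 37.45
tool_pos: [0.4813, 0.0156, 0.2692]
eef_rot: [-0.004, 1.0, -0.004, -0.002]
contact_force: [0.5, -0.2, 0.3]
opening: 0.602
finger_force: 0.0
clock: 37.85
tool_pos: [0.3825, 0.1692, 0.3003]
eef_rot: [0.0, 1.0, -0.0, 0.001]
contact_force: [0.2, 0.4, -0.0]
opening: 0.602
finger_force: 0.0
[array([303.97040415, 191.73493896]), array([303.31834384, 187.58372308])] [array([296.76755423, 202.79091093]), array([296.16812816, 183.33122369])]
```

View pics/c14.png

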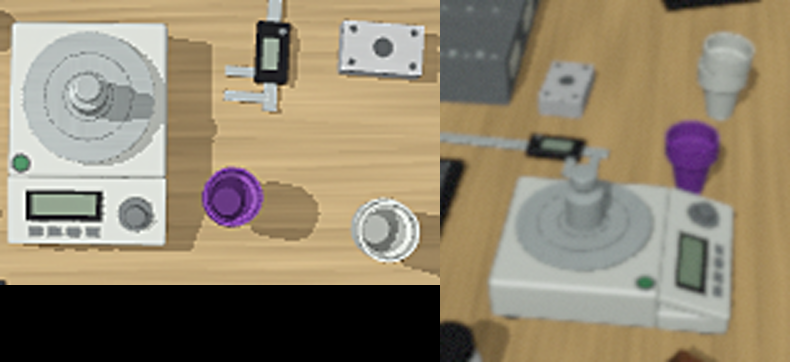

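The weight stands upright in the middle of the rings, at top crop (88,92). No more pictures. I check the weight's centring and the stack's lean numerically.

```bash
python3 - <<'E'
from m import *
np.set_printoptions(precision=2,suppress=True,linewidth=200)
def edges(n,rows,x0=338,x1=374):
    s=load(n);im=s["img"].astype(int);o=[]
    for v in rows:
        row=im[v,x0:x1];m=(row.max(1)-row.min(1))<26; idx=np.where(m)[0]
        o.append((v,idx.min()+x0,idx.max()+x0,(idx.min()+idx.max())/2+x0) if len(idx) else (v,))
    return o
for n in("side","side8","side11","side14"): print(n,[(e[0],e[1:3],e[3]) if len(e)>1 else e for e in edges(n,range(128,164,3))])
s=load("side14")
print("axis u at z 0,.054,.08,.106:",[proj(s,(.4684,-.3105,z)) for z in(0,.054,.08,.106)])
t=load("top14");print("rim",cup(t,(400,222,440,262),.106,160),cup(s,(335,115,375,165),.106,145))
for v in(241,243,245,247): print([int(t["img"][v,u].mean()) for u in range(404,440)])
for u in(418,420,422): print([int(t["img"][v,u].mean()) for v in range(228,262)])
E
```

```text
side [(128,), (131,), (134, (np.int64(351), np.int64(356)), np.float64(353.5)), (137, (np.int64(346), np.int64(363)), np.float64(354.5)), (140, (np.int64(345), np.int64(364)), np.float64(354.5)), (143, (np.int64(345), np.int64(364)), np.float64(354.5)), (146, (np.int64(346), np.int64(364)), np.float64(355.0)), (149, (np.int64(348), np.int64(362)), np.float64(355.0)), (152, (np.int64(348), np.int64(360)), np.float64(354.0)), (155, (np.int64(348), np.int64(359)), np.float64(353.5)), (158, (np.int64(349), np.int64(358)), np.float64(353.5)), (161, (np.int64(352), np.int64(355)), np.float64(353.5))]
side8 [(128, (np.int64(353), np.int64(356)), np.float64(354.5)), (131, (np.int64(347), np.int64(363)), np.float64(355.0)), (134, (np.int64(346), np.int64(365)), np.float64(355.5)), (137, (np.int64(346), np.int64(364)), np.float64(355.0)), (140, (np.int64(346), np.int64(364)), np.float64(355.0)), (143, (np.int64(346), np.int64(364)), np.float64(355.0)), (146, (np.int64(345), np.int64(364)), np.float64(354.5)), (149, (np.int64(347), np.int64(363)), np.float64(355.0)), (152, (np.int64(348), np.in
[... 2387 characters left out ...]
18, 118]
[161, 162, 165, 161, 176, 242, 131, 140, 194, 183, 182, 182, 183, 182, 142, 102, 105, 102, 120, 189, 180, 183, 222, 242, 240, 164, 198, 208, 104, 115, 118, 118, 119, 119, 119, 118]
[174, 162, 164, 196, 182, 243, 175, 173, 126, 128, 124, 169, 182, 183, 180, 180, 180, 184, 182, 142, 103, 108, 107, 105, 176, 177, 144, 250, 131, 169, 165, 163, 162, 166]
[173, 164, 164, 175, 230, 242, 182, 192, 123, 127, 126, 122, 114, 96, 143, 140, 122, 91, 103, 105, 104, 119, 115, 160, 205, 231, 165, 213, 181, 167, 165, 163, 163, 167]
[172, 159, 164, 169, 212, 242, 108, 182, 188, 125, 127, 129, 115, 113, 109, 106, 104, 122, 119, 120, 188, 176, 166, 187, 233, 226, 126, 249, 128, 169, 165, 154, 162, 167]
```

The weight is fine. But cup_b had been nudged to x≈.4726 (foot u 351.5), while cup_a's rim is at x≈.468. It sits 4 mm off and slightly raised, so it's not fully down. There is time, so I go back, lift it slightly, shift it over cup_b and seat it.

```bash
python3 -m pendant '[1,-0.1,-0.4,0,0,0,0, 1,-0.2,-0.8,0,0,0,0, 1,-0.2,-1,0,0,0,0, 1,-0.2,-1,0,0,0,0, 1,-0.2,-1,0,0,0,0]'
python3 -m pendant '[1,-0.1,-0.4,0,0,0,0, 1,-0.2,-0.8,0,0,0,0, 1,-0.2,-1,0,0,0,0, 1,-0.2,-1,0,0,0,0, 1,-0.2,-1,0,0,0,0]'
python3 -m pendant '[1,-0.1,-0.4,0.1,0,0,0, 1,-0.17,-0.8,0.3,0,0,0, 1,-0.17,-1,0.5,0,0,0, 1,-0.17,-1,0.5,0,0,0, 1,-0.17,-1,0.5,0,0,0]'
python3 d.py '[.4687,-.3095,.0925]' '[0,0,-1]' '[0,1,0]'
```

```text
clock: 38.45
tool_pos: [0.4137, 0.0149, 0.299]
eef_rot: [0.003, 1.0, -0.001, -0.0]
contact_force: [-0.4, 0.9, 0.7]
opening: 0.998
finger_force: 0.0
clock: 38.95
tool_pos: [0.4435, -0.1329, 0.2993]
eef_rot: [0.001, 1.0, -0.0, 0.0]
contact_force: [-0.4, 0.5, 0.6]
opening: 0.997
finger_force: 0.0
clock: 39.45
tool_pos: [0.4679, -0.2835, 0.2227]
eef_rot: [0.001, 1.0, 0.0, -0.002]
contact_force: [0.0, 0.6, 0.2]
opening: 1.003
finger_force: 0.0
shift [-0.0086 -0.1738  0.8679] q [ 1.1223  0.9299 -1.3114  1.7908  0.9615  1.2359  1.0937]
turn [ 0.0002 -0.0019 -0.0015]
turn [-0.003  -0.0003  1.9985]
```

```bash
python3 -m pendant '[1,-0.008,-0.174,0,0,0,0, 1,-0.008,-0.174,0.2,0,0,0, 1,-0.008,-0.174,0.5,0,0,0, 1,-0.008,-0.174,0.75,0,0,0, 1,-0.008,-0.174,0.868,0,0,0, 1,-0.008,-0.174,0.868,0,0,0, 1,-0.008,-0.174,0.868,0,0,0]'
python3 -m pendant '[0.5,0,0,0,0,0,0, 0.5,0,0,0,0,0,0, 0.5,0,0,0,0,0,0, 0.5,0,0,0,0,0,0, 0.5,0,0,0,0,0,0]' 15
python3 -m pendant '[0.5,0,0,-0.08,0,0,0, 0.5,0,0,-0.13,0,0,0, 0.5,-0.028,-0.008,-0.13,0,0,0, 0.5,-0.028,-0.008,-0.13,0,0,0, 0.5,-0.028,-0.008,-0.13,0,0,0]'
python3 d.py '[.4727,-.3107,.0925]' '[0,0,-1]' '[0,1,0]'
```

```text
clock: 40.15
tool_pos: [0.4712, -0.3076, 0.0964]
eef_rot: [-0.001, 1.0, -0.0, 0.001]
contact_force: [0.8, -0.0, 0.7]
opening: 1.0
finger_force: 0.0
clock: 40.65
tool_pos: [0.4697, -0.31, 0.0948]
eef_rot: [0.001, 1.0, -0.001, 0.0]
contact_force: [0.5, 0.8, 3.0]
opening: 0.727
finger_force: 15.0
clock: 41.15
tool_pos: [0.4732, -0.3113, 0.1133]
eef_rot: [0.001, 1.0, -0.001, -0.001]
contact_force: [0.9, 0.2, -0.3]
opening: 0.728
finger_force: 15.0
shift [0.0032 0.0044 0.1388] q [ 1.1016  1.0847 -1.1947  1.8231  1.1475  1.1271  1.039 ]
turn [-0.001  -0.0008 -0.0011]
turn [-0.0013  0.0016  1.9989]
```

```bash
python3 -m pendant '[0.5,-0.005,-0.003,0.05,0,0,0, 0.5,-0.005,-0.003,0.1,0,0,0, 0.5,-0.005,-0.003,0.12,0,0,0, 0.5,-0.005,-0.003,0.12,0,0,0]'
python3 -m pendant '[0.5,0,0,0.01,0,0,0, 0.5,0,0,0.01,0,0,0]'
python3 -m pendant '[0.5,0,0,0.01,0,0,0, 0.5,0,0,0.01,0,0,0]'
```

```text
clock: 41.55
tool_pos: [0.4739, -0.3115, 0.0952]
eef_rot: [0.001, 1.0, -0.001, -0.001]
contact_force: [-1.8, -0.6, 2.6]
opening: 0.73
finger_force: 15.0
clock: 41.75
tool_pos: [0.4746, -0.3114, 0.0949]
eef_rot: [0.001, 1.0, -0.001, 0.0]
contact_force: [-2.8, 0.1, 7.8]
opening: 0.731
finger_force: 15.0
clock: 41.95
tool_pos: [0.4754, -0.3113, 0.0945]
eef_rot: [0.0, 1.0, -0.001, 0.001]
contact_force: [-2.9, 1.2, 13.4]
opening: 0.731
finger_force: 15.0
```

```bash
python3 -m pendant '[0.5,0.015,0,-0.05,0,0,0, 0.5,0.015,0,-0.05,0,0,0, 0.5,0.015,0,-0.01,0,0,0, 0.5,0.015,0,-0.01,0,0,0]'
python3 -m pendant '[0.5,0,0,0.008,0,0,0, 0.5,0,0,0.008,0,0,0]'
python3 -m pendant '[0.5,0,0,0,0,0,0]'
```

```text
clock: 42.35
tool_pos: [0.4721, -0.3114, 0.0935]
eef_rot: [0.001, 1.0, -0.0, -0.0]
contact_force: [-0.6, 0.5, 1.4]
opening: 0.726
finger_force: 15.0
clock: 42.55
tool_pos: [0.4728, -0.3114, 0.0933]
eef_rot: [0.001, 1.0, -0.001, 0.001]
contact_force: [0.5, 1.5, 6.0]
opening: 0.729
finger_force: 15.0
clock: 42.65
tool_pos: [0.4727, -0.3114, 0.0933]
eef_rot: [0.001, 1.0, -0.001, 0.0]
contact_force: [1.0, 0.4, 5.8]
opening: 0.727
finger_force: 15.0
```

The cup went 1.6 mm deeper, with no side force. I relax the load, release and check.

```bash
python3 -m pendant '[0.5,0,0,-0.009,0,0,0, 0.5,0,0,-0.009,0,0,0, 0.5,0,0,-0.009,0,0,0]'
python3 -m pendant '[1,0,0,0,0,0,0, 1,0,0,0,0,0,0, 1,0,0,0,0,0,0, 1,0,0,0,0,0,0, 1,0,0,-0.2,0,0,0, 1,0,0,-0.5,0,0,0, 1,0,0,-0.8,0,0,0, 1,0.4,0.2,-0.9,0,0,0, 1,0.6,0.6,-0.9,0,0,0, 1,0.6,1,-0.9,0,0,0, 1,0.6,1,-0.9,0,0,0]' 
cat > e.py <<'E'
from m import *
from plant import r
import sys
np.set_printoptions(precision=4,suppress=True,linewidth=200)
k=sys.argv[1]
for n in("top","side"): pickle.dump(r.snapshot(n),open(n+k+".pkl","wb"))
s=load("side"+k);t=load("top"+k);im=s["img"].astype(int)
for v in range(125,166,2):
    row=im[v,338:376];m=(row.max(1)-row.min(1))<26;i=np.where(m)[0]+338
    print(v,(i.min(),i.max(),(i.min()+i.max())/2) if len(i) else None,end="; ")
print();print([int(s["img"][v,351:356].mean()) for v in range(124,166)])
print("top",cup(t,(400,222,440,262),.106,160)[0],"side",cup(s,(335,115,375,165),.106,145)[0])
print([int(t["img"][245,u].mean()) for u in range(404,440)])
E
python3 e.py 15
```

```text
clock: 42.95
tool_pos: [0.4717, -0.3118, 0.0938]
eef_rot: [0.001, 1.0, -0.001, -0.001]
contact_force: [1.2, 0.8, -0.4]
opening: 0.727
finger_force: 15.0
clock: 44.05
tool_pos: [0.3807, -0.1598, 0.2294]
eef_rot: [0.001, 1.0, -0.001, -0.0]
contact_force: [0.9, 0.8, -0.0]
opening: 1.001
finger_force: 0.0
125 None; 127 None; 129 (np.int64(348), np.int64(358), np.float64(353.0)); 131 (np.int64(345), np.int64(362), np.float64(353.5)); 133 (np.int64(344), np.int64(363), np.float64(353.5)); 135 (np.int64(344), np.int64(363), np.float64(353.5)); 137 (np.int64(344), np.int64(363), np.float64(353.5)); 139 (np.int64(344), np.int64(362), np.float64(353.0)); 141 (np.int64(344), np.int64(362), np.float64(353.0)); 143 (np.int64(343), np.int64(362), np.float64(352.5)); 145 (np.int64(343), np.int64(362), np.float64(352.5)); 147 (np.int64(344), np.int64(362), np.float64(353.0)); 149 (np.int64(345), np.int64(361), np.float64(353.0)); 151 (np.int64(346), np.int64(359), np.float64(352.5)); 153 (np.int64(346), np.int64(358), np.float64(352.0)); 155 (np.int64(346), np.int64(358), np.float64(352.0)); 157 (np.int64(347), np.int64(357), np.float64(352.0)); 159 (np.int64(347), np.int64(356), np.float64(351.5)); 161 (np.int64(348), np.int64(355), np.float64(351.5)); 163 None; 165 None; 
[126, 126, 125, 136, 158, 164, 164, 164, 164, 168, 178, 183, 176, 175, 177, 170, 165, 165, 164, 164, 164, 166, 165, 164, 164, 163, 164, 156, 138, 143, 149, 150, 149, 148, 147, 146, 144, 143, 139, 131, 126, 126]
top [ 0.4717 -0.3105] side [ 0.4711 -0.3107]
[153, 156, 165, 164, 155, 144, 233, 144, 168, 168, 168, 168, 168, 168, 171, 172, 114, 101, 99, 117, 185, 177, 178, 220, 231, 205, 160, 188, 193, 102, 110, 111, 112, 113, 113, 114]
```

Both views now agree at the seated height z = .106: (.4717,−.3105) and (.4711,−.3107). The stack is straight and fully down. Last check is the weight's centring.

```bash
python3 - <<'E'
from m import *
np.set_printoptions(precision=1,suppress=True,linewidth=220)
t=load("top15");s=load("side15");c=(.6233,.0156)
# difference with the empty-pan pictures
for n,q,e,roi,th in(("top",t,load("top3"),(290,172,320,206),22),("side",s,load("side3"),(280,170,315,212),14)):
    x0,y0,x1,y1=roi;d=np.abs(q["img"].astype(int)-e["img"].astype(int)).max(2)[y0:y1,x0:x1]
    for v in range(0,y1-y0,3): 
        i=np.where(d[v]>th)[0]; print(n,v+y0,(i.min()+x0,i.max()+x0) if len(i) else None,end=" ")
    print()
for z,r_ in((.077,.021),(.117,.021),(.130,.015),(.143,.015),(.145,0)):
    print(z,"top x-range",[proj(t,(c[0],c[1]+k*r_,z)) for k in(1,-1)],"v",[proj(t,(c[0]+k*r_,c[1],z))[1] for k in(1,-1)],"side u",[proj(s,(c[0]+k*r_,c[1],z)) for k in(1,-1)])
for v in(184,186,188,190): print(v,[int(x) for x in t["img"][v,294:316].mean(1)])
E
```

```text
top 172 None top 175 (np.int64(299), np.int64(307)) top 178 (np.int64(293), np.int64(293)) top 181 (np.int64(316), np.int64(317)) top 184 (np.int64(298), np.int64(308)) top 187 (np.int64(296), np.int64(314)) top 190 (np.int64(297), np.int64(319)) top 193 (np.int64(300), np.int64(319)) top 196 (np.int64(298), np.int64(319)) top 199 (np.int64(297), np.int64(319)) top 202 None top 205 (np.int64(313), np.int64(314)) 
side 170 None side 173 None side 176 (np.int64(282), np.int64(282)) side 179 None side 182 (np.int64(293), np.int64(298)) side 185 (np.int64(288), np.int64(306)) side 188 (np.int64(282), np.int64(313)) side 191 (np.int64(294), np.int64(308)) side 194 (np.int64(295), np.int64(308)) side 197 (np.int64(290), np.int64(308)) side 200 (np.int64(290), np.int64(306)) side 203 (np.int64(290), np.int64(305)) side 206 (np.int64(294), np.int64(306)) side 209 None 
0.077 top x-range [array([296.8, 191.8]), array([311.2, 191.7])] v [np.float64(184.63803369756596), np.float64(198.8647206387812)] side u [array([289.1, 202.4]), array([304.4, 203.2])]
0.117 top x-range [array([296.1, 189.4]),
[... 458 characters left out ...]
)] side u [array([290.5, 183.6]), array([301.9, 184.2])]
0.145 top x-range [array([303.3, 187.6]), array([303.3, 187.6])] v [np.float64(187.5837230756954), np.float64(187.5837230756954)] side u [array([296.2, 183.3]), array([296.2, 183.3])]
184 [182, 182, 183, 182, 129, 137, 162, 176, 184, 188, 185, 177, 141, 134, 150, 143, 186, 184, 182, 184, 183, 181]
186 [183, 178, 132, 167, 193, 194, 180, 179, 181, 180, 182, 183, 186, 180, 117, 123, 144, 170, 190, 190, 187, 184]
188 [178, 137, 186, 204, 168, 202, 179, 179, 183, 182, 183, 183, 182, 187, 163, 115, 130, 107, 101, 139, 135, 129]
190 [160, 183, 188, 227, 208, 213, 180, 183, 184, 185, 182, 182, 187, 187, 144, 117, 135, 125, 139, 121, 141, 136]
```

The weight is centred within 1–2 mm: its knob spans 298–308 against a predicted 298–309. Handing in.

```bash
python3 -c "
from plant import r
print(r.finish_job())"
```

```text
the job is handed in; nothing more can be done
None
```

I handed the job in at about 44 s: the cups are stacked, fully down by both camera views. The zero key was pressed on the empty pan, and the 500 g weight stands upright in the middle of it. Three things could count against it: cup_a was re-seated after the weight was placed, cup_b slid about 8 mm, and I viewed 11 pictures instead of 10.

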